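Pin the hasp of the lock case, then open its combination padlock and hold it up

TASK

The padlock of the grey lock case is due for inspection, and the case must stay shut meanwhile: first take the collared steel pin from the aluminium block and push it fully home, collar down, in the free hole of the hasp. Then open the combination padlock: turn its dial clockwise to four o'clock, then back anticlockwise to two o'clock (twelve is at the shackle; the dial clicks at every hour), pull the lock away from the staple so that the shackle slides right out, and slip the lock off the staple. Finish holding the open lock up, level with the dial on top, at least 10 cm above the case, and leave everything else where it stands.

Things in the scene. Friction and masses are not known exactly. Their poses are not given: they have to be found in the camera images.
- box: Grey steel lock case, fixed, flat top 60 mm above its underside. Origin on its underside below the hasp line. Own axes: -x (95 mm long) the deck on which the padlock lies, +x (140 mm) the lid, y from -62 to +72 mm. The hasp strap lies flush with the top across the seam: pin hole at (0, 45) mm, staple at (0, -25); hinge knuckles 6 mm high along x = 48. -x points roughly to the robot's right (-y).
- pin_eye (a point): Centre of the free hole of the hasp, level with the top of the case. Round, vertical, 11 mm in diameter, 30 mm deep, closed at the bottom.
- pin: Bare steel quick-release pin, 50 g, upright in an end hole of the aluminium block. Origin on its axis at the underside of the collar, z up. Shank 8 mm thick, 30 mm down from the origin, chamfered tip; collar 20 mm wide, 3 mm thick; knurled grip 15 mm wide from 3 to 28 mm above the origin: hold it there. Home in the hasp, the collar rests on the top of the case.
- block: Aluminium dry-block, fixed, 56 x 98 x 40 mm (x, y, z), origin under its middle; 8 holes of 10 mm, 34 mm deep, at x = -15 and 15, y = -36, -12, 12, 36 mm. The pin stands in one end hole of the row at x = -15 (its collar on the block's top), a glass rod in the other. Fixed glassware, mostly 120 mm and some 300 mm tall, stands close behind block and case: carry things well above it or in front of it.
- rod: Plain glass stirring rod, 7 mm thick, 120 mm long, upright in the other end hole of the block, reaching 86 mm above it. Origin at its lower end. Not needed; leave it there.
- lock: Round combination padlock, steel, about 0.3 kg, loose, flat on the deck. Origin under its middle, x to the shackle, z up through the dial. Body 56 mm wide, 24 mm thick; ticks on its face like a clock, twelve at +x, heavier at 12, 3, 6, 9. It has a few mm and degrees of play on the staple. It can be pulled, moved and lifted by the dial knob.
- dial_top (a point): Centre of the top of the dial knob, 48 mm above the lock's underside, on its middle axis. Black knurled round knob 30 mm in diameter, from 27 to 48 mm above the lock's underside; under it a flat skirt 41 mm wide. A white line on knob top and skirt is the pointer.
- lock_dial (a joint): Angle of the pointer, rad, clockwise from above, 0 at twelve (the shackle), pi/6 an hour: two is 1.047, four 2.094. Starts between one and three; clicks (about 0.04 N m) hold it at each hour. The turn to four takes a hidden inner wheel to its notch, the turn back to two leaves it there and sets the dial's own notch (each within 0.13 rad). If four is overrun by an hour, go back to eleven and begin again.
- lock_shackle (a joint): How far the shackle is out, m: 0 shut, 0.026 fully out. Locked it gives 1.5 mm at most; unlocked it slides with 1.5 N of friction and stays where it is left. Pulling the lock by its knob along its own -x, away from the staple, draws it out, as the bow hooks on the staple after about 4 mm of slack. While it is out the dial cannot turn.
- shackle_tip (a point): End of the shackle's free leg. The shackle is a U of 8 mm bar lying 12 mm above the lock's underside, legs at lock y = 13 (stays in the body) and y = -13 mm (free leg). Shut, the tip lies in the body, 18 mm from the lock's middle, and the bow's inside 49 mm, outside 57 mm from it; fully out, all 26 mm more, leaving a gap of 16 mm between tip and body.
- staple (a point): Inner limb of the staple, 12 mm above the case top. The staple is an upright loop of 7 mm bar, 27 mm high: this limb, and a second 26 mm from it towards the case's -y. Shut, the shackle encloses this limb, 42 mm from the lock's middle. To unhook the open lock: push it back along +x until this limb is 36 mm from its middle (beyond the free tip), shift it 30 mm along the case's +y, lift.
- reagent_bottle_a: Bystander: small brown stoppered reagent bottle, 52 mm wide, 97 mm tall.
- reagent_bottle_b: Bystander: brown stoppered reagent bottle, 56 mm wide, 109 mm tall.
- label_tape: Bystander: roll of label tape lying flat, 72 mm wide, 18 mm high.
- petri: Bystander: glass Petri dish, 95 mm wide, 16 mm high.

How it is judged:
By the outcome, as a careful person would: the job done as asked, in the order asked, and still so for the second after the job is handed in, while the arm keeps its last pose, push and grip.
It also fails if it takes over 58 s, if anything falls off the work surface, if the arm or the gripper's body presses on something with over 40 N, if the wrist force passes 120 N, or if a joint passes its speed limit or range.

ROBOT

A 7-joint arm with a two-finger parallel gripper is mounted at the origin on a cart in front of the work surface, level with it; the furniture and walls round the work are solid. World frame = base frame: x ahead of the robot, y to its left, z up, the work surface at z = 0. Lengths are in m, angles in rad, forces in N, time in s.
With the tool pointing down it reaches from about 0.425 to 0.95 m from the base axis. Payload 4.7 kg.
Tool frame: the origin (TCP) lies midway between the tips of the shut fingers; the grasp point (between the pads) lies 19 mm behind it; x points along the fingers, y is the direction in which the jaws open and shut, and the axes are right-handed (so a half turn about x gives the same grasp; the last joint's range is limited). The gripper opens to 87 mm and grips with 3 to 60 N. Pads are 19 mm wide; open, the fingers measure 117 mm over their backs; the gripper's body (75 mm by 190 mm) begins 51 mm behind the grasp point.
Start: joints at [-1.226, 0.469, -0.049, 1.532, 0.024, 1.141, -0.082], TCP at [0.246, 0.628, 0.223] pointing down, gripper open.
Joint ranges: [-2.59, 2.59], [-0.33, 1.99], [-1.39, 1.29], [0.1, 2.45], [-1.04, 4.18], [0.21, 1.99], [-2.66, 2.66]. Speed limits (rad/s): [2.57, 2.57, 3.14, 3.14, 3.14, 3.14, 3.14].

INTERFACE

Orientations are given as a 3x3 rotation matrix whose columns are the frame's x, y, z axes.
In Python, from bench import read_state, imaging, hand_in gives the robot as it stands.
- The arm moves only by the tool step_arm, never from a script. Its arguments are lists of equal length, an entry for each row: "linear": the shift along the tool's x, y, z in mm, a list of three; "spin": the turn about the tool's x in rad; "jaw": the closure, from -1 (fully open) to 1 (shut). In form: {"linear": [[tx, ty, tz], ...], "spin": [spin, ...], "jaw": [jaw, ...]}. A call has 1 to 8 rows; each row is the pose to reach, as a shift and turn from the pose commanded when the call began, along the tool's axes at that moment; what a row does not reach only later rows make up. A row lasts 1/12 s, in which the tool goes at most 41.7 mm and 7.16 degrees, less where a joint would pass 70% of its speed; a pose out of reach is approached as far as the arm can. A call with a gripper value outside its range is refused whole. The fingers move at their own pace and stop on an object; the grip force is fixed at half the most. Time passes only in rows, so rows that repeat a pose let the fingers close. It gives the time, the measured TCP pose, the force and the opening at its end, in the units of the state.
- read_state(): the state, without advancing time (a new reading comes with each control period).
- imaging.read_camera(name): name is "scene" or "top" or "wrist"; returns a dict with "frame" (400x640x3 uint8, red, green, blue), "depth" (400x640 float32, m along the optical axis (not along the pixel's ray), 0 where there is no reading), "fx", "fy", "cx", "cy" (pixels), "k1" (the pictures are not rectified: a ray, as slopes to the right and down, at radius r is drawn at 1 + k1 r^2 times it, then the intrinsics apply), "world_from_camera" (4x4, takes a point from camera to world coordinates); the wrist camera has in their place "mount" (4x4, takes a point from camera to tool coordinates, whose origin is the TCP and whose axes are the tool frame's). Camera axes: x right, y down, z forward; pixel columns grow to the right and rows downward; lengths in m; the calibration is good to about 2 mm. A picture is of the moment at which its call begins: read the wrist's pose just before it.
- hand_in(): hands the job in, once; it reports no verdict.
The state is a dict: "time": time; "joints": joint angles; "joint_vel": joint speeds; "tau": joint torques, N m; "position": TCP position; "eef_rot": TCP orientation; "wrist_force": force on the tool from outside, world axes, zero at the start; "torque": the same for the moment, N m; "width": opening from 0.0 (shut) to 1.0 (fully open).
Only numpy, scipy, OpenCV 4.12 (cv2) and the standard library are available. Lean on these libraries where they do the work, as an engineer would, in place of code of your own. Each camera call takes 0.05 s, during which the arm holds its last target.

## Working session

There is one attempt and no reset: what is moved stays moved. The work goes in short steps, Python scripts to look and compute and a tool call to move; the robot and the scene stay as the last step left them, time stands still between calls to the robot, and variables do not carry over. Pictures are saved under pics/ and viewed, and the job is handed in when it is done.

Besides the shell and the picture viewer there is one more tool, called after "Request:" as name([rows], argument=value, ...), one row to a line, values as JSON. step_arm: Moves the arm, as the interface text tells. Its arguments: {"type":"object","properties":{"linear":{"type":"array"},"spin":{"type":"array"},"jaw":{"type":"array"}},"required":["linear","spin","jaw"]}

```bash
ls; mkdir -p pics; cat > h.py <<'E'
import numpy as np, cv2
from bench import read_state, imaging, hand_in
def grab(n):
    s=read_state(); c=imaging.read_camera(n)
    c['frame']=np.array(c['frame']);c['depth']=np.array(c['depth'])
    if 'mount' in c:
        T=np.eye(4);T[:3,:3]=np.array(s['eef_rot']);T[:3,3]=s['position']
        c['world_from_camera']=T@np.array(c['mount'])
    c['W']=np.array(c['world_from_camera'])
    return c
def ray(c,u,v):
    xd=np.array([(u-c['cx'])/c['fx'],(v-c['cy'])/c['fy']]);x=xd.copy()
    for _ in range(20): x=xd/(1+c['k1']*(x@x))
    d=c['W'][:3,:3]@np.array([x[0],x[1],1]);return c['W'][:3,3],d
def onz(c,u,v,z):
    o,d=ray(c,u,v);return o+d*(z-o[2])/d[2]
def dep(c,u,v):
    o,d=ray(c,u,v);return o+d*c['depth'][int(v),int(u)]
def proj(c,p):
    q=np.linalg.inv(c['W'])@np.append(p,1);x=q[:2]/q[2];x=x*(1+c['k1']*(x@x))
    return x[0]*c['fx']+c['cx'],x[1]*c['fy']+c['cy']
def save(c,n,crop=None,k=1):
    f=c['frame']
    if crop: f=f[crop[1]:crop[3],crop[0]:crop[2]]
    f=cv2.resize(f,None,fx=k,fy=k,interpolation=cv2.INTER_CUBIC)
    cv2.imwrite('pics/'+n,f[:,:,::-1])
E
python3 - <<'E'
from h import *
import pickle
s=read_state();print({k:np.round(v,3).tolist() for k,v in s.items()})
for n in ['scene','top','wrist']:
    c=grab(n);save(c,n+'0.png');pickle.dump(c,open(n+'0.pkl','wb'))
    print(n,c['fx'],c['cx'],c['cy'],c['k1'],c['W'].round(3).tolist())
E
```

```text
pics
{'time': 0.0, 'joints': [-1.226, 0.469, -0.049, 1.534, 0.024, 1.141, -0.082], 'joint_vel': [-0.001, 0.0, -0.001, 0.0, 0.001, 0.002, 0.001], 'tau': [0.0, -50.798, -0.081, -23.615, -0.061, 0.038, 0.0], 'position': [0.246, 0.628, 0.221], 'eef_rot': [[-0.001, 0.365, 0.931], [-0.002, 0.931, -0.365], [-1.0, -0.002, 0.0]], 'wrist_force': [0.238, 0.607, -0.491], 'torque': [-0.063, 0.008, 0.012], 'width': 1.001}
scene 369.5196503388198 319.09914584890475 195.6147622931936 -0.017229892546457345 [[0.609, -0.554, 0.568, -0.136], [-0.793, -0.442, 0.419, -0.346], [0.019, -0.705, -0.709, 0.853], [0.0, 0.0, 0.0, 1.0]]
top 405.66541206184155 324.2450823895051 199.070347170228 -0.05064481993569946 [[0.045, -0.978, 0.205, 0.231], [-0.999, -0.045, 0.006, 0.07], [0.003, -0.205, -0.979, 1.238], [0.0, 0.0, 0.0, 1.0]]
wrist 353.06672990072127 318.0940026787091 204.7202233265085 0.0019268727365136518 [[0.365, 0.902, 0.231, 0.184], [0.931, -0.353, -0.093, 0.653], [-0.002, 0.249, -0.969, 0.383], [0.0, 0.0, 0.0, 1.0]]
```

View pics/scene0.png

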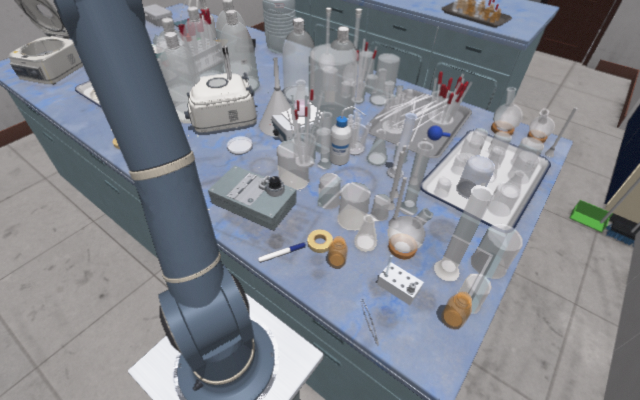

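View pics/top0.png

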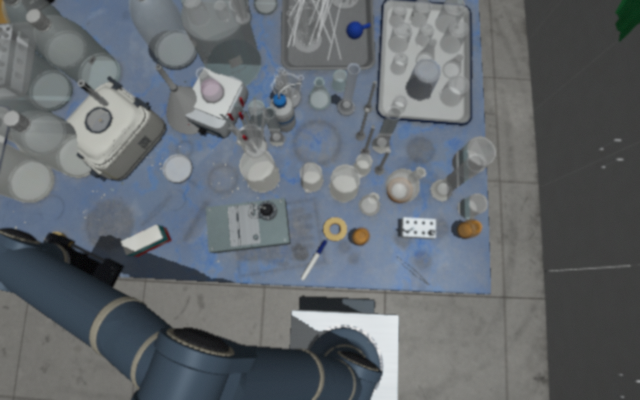

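View pics/wrist0.png

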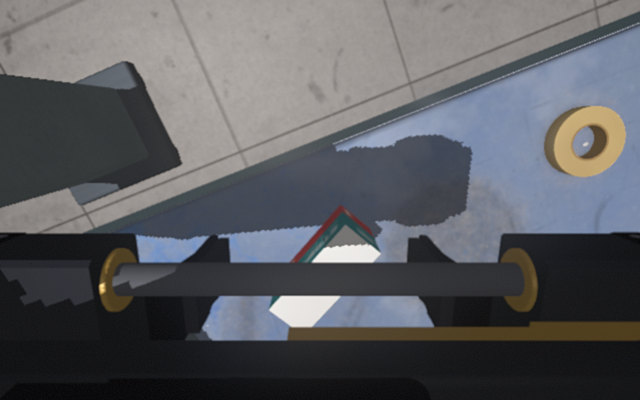

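The scene view shows the case near (253,197) and the block near (400,282). The top view shows them at (248,225) and (418,227). I'll zoom in on both.

```bash
python3 - <<'E'
from h import *
import pickle
t=pickle.load(open('top0.pkl','rb'));s=pickle.load(open('scene0.pkl','rb'))
a=[]
for c,cr in [(t,(200,190,300,265)),(t,(380,190,480,265)),(s,(200,155,300,230)),(s,(360,235,460,310))]:
    f=c['frame'][cr[1]:cr[3],cr[0]:cr[2]];a.append(cv2.resize(f,None,fx=4,fy=4,interpolation=cv2.INTER_CUBIC))
m=np.vstack([np.hstack(a[:2]),np.hstack(a[2:])]);cv2.imwrite('pics/z0.png',m[:,:,::-1])
for u,v in [(248,225),(268,209),(418,219),(300,255)]: print(dep(t,u,v).round(3))
E
```

```text
[0.39  0.297 0.061]
[0.432 0.235 0.105]
[ 0.434 -0.206  0.041]
[ 0.314  0.143 -0.001]
```

View pics/z0.png

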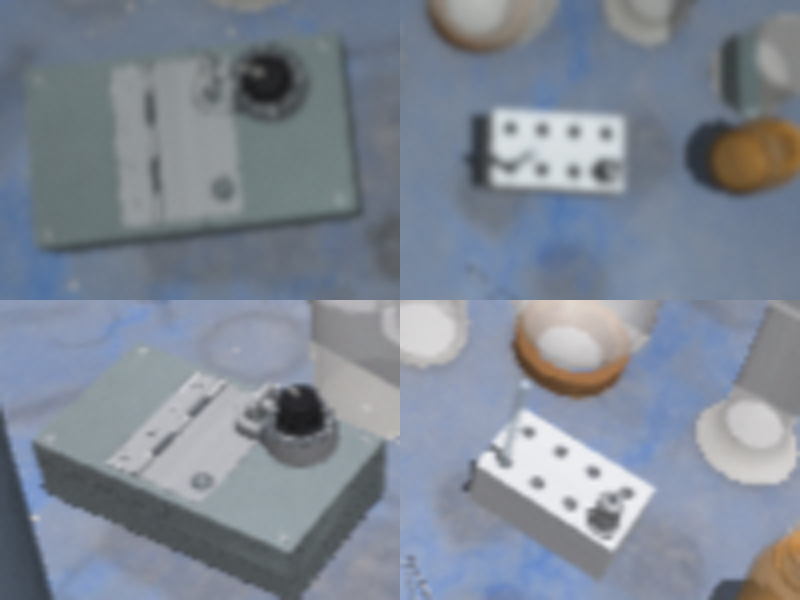

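```bash
python3 - <<'E'
from h import *
import pickle
t=pickle.load(open('top0.pkl','rb'));s=pickle.load(open('scene0.pkl','rb'))
T=lambda u,v,z,x0,y0:onz(t,x0+u/4-.5,y0+v/4-.5,z).round(4)
print('case corners',[T(u,v,.06,200,190).tolist() for u,v in [(28,72),(340,38),(358,208),(38,245)]])
print('hole',T(222,188,.06,200,190),'knob',T(266,77,.108,200,190))
print('block corners',[T(u-400,v,.04,380,190).tolist() for u,v in [(490,108),(625,113),(627,192),(488,188)]])
print('holes',[T(u-400,v,.04,380,190).tolist() for u,v in [(511,128),(542,129),(574,131),(606,132),(542,169),(573,171)]])
print('pin',T(603-400,170,.06,380,190))
# height map
H=np.zeros((60,100))
v,u=np.mgrid[0:400,0:640]
for c in (t,s):
    x=np.stack([(u-c['cx'])/c['fx'],(v-c['cy'])/c['fy']],-1);xd=x.copy()
    for _ in range(10): x=xd/(1+c['k1']*(x**2).sum(-1,keepdims=True))
    P=np.concatenate([x,np.ones(x.shape[:2]+(1,))],-1)*c['depth'][...,None]
    P=P.reshape(-1,3)[c['depth'].ravel()>0]@c['W'][:3,:3].T+c['W'][:3,3]
    m=(P[:,0]>.3)&(P[:,0]<.62)&(P[:,1]>-.4)&(P[:,1]<.42)&(P[:,2]<.45)
    P=P[m];i=((P[:,0]-.3)/.02).astype(int);j=((.42-P[:,1])/.02).astype(int)
    np.maximum.at(H,(i,j),P[:,2])
for i in range(15,-1,-1): print('%.2f'%(.31+.02*i),' '.join('%2d'%int(h*100) for h in H[i,:41]))
print('y: .41 ... step -.02')
E
```

```text
case corners [[0.436, 0.4249, 0.06], [0.4724, 0.1953, 0.06], [0.3471, 0.174, 0.06], [0.3092, 0.4045, 0.06]]
hole [0.357 0.274 0.06 ] knob [0.432  0.2408 0.108 ]
block corners [[0.4392, -0.1578, 0.04], [0.44, -0.2596, 0.04], [0.3805, -0.2605, 0.04], [0.379, -0.1567, 0.04]]
holes [[0.4248, -0.1736, 0.04], [0.4251, -0.1969, 0.04], [0.4246, -0.221, 0.04], [0.4249, -0.2451, 0.04], [0.395, -0.197, 0.04], [0.3945, -0.2202, 0.04]]
pin [ 0.3935 -0.2374  0.06  ]
0.61  0  0  0  0 24 17 24 13 13  0  0  0  0  0  0  0  0  0  0  0  0  7  7  7  7  1  0  0  0  0  0  0  0  0  0  0  0 13 12 12 12
0.59  0  0  0  0  0 24 24 14 13 13  0  0  0  0  0  0  0  0  0  0  0  7  7  7  7 19 10  0  0  0  0  0  0  0  0  0  0 12 12 12 12
0.57  0  0  0  0 13 24 14 14 14 13  0  0  0  9  9 10  9  0 12 12 12 12  7  7  0  2  0  9 10  9 15  0  0  0  1 29  0  0  0  0  0
0.55  0  0  0  0 13 13 14 14 14 14  1  0  0  9 10 10 10  0 12 12 12 12 11  0  0  0  9 11 11 16 15 15  0  0 30 30 30  0  0  0  0
0.53  0  0  0  0  0 13 13 14 13 13  0  0  0  9  9 10  9 11 12 12 12 12 12  0  0  0 10 11 11 16 16 15  0  1 30  0 30  0  0  0  0
0.5
[... 725 characters left out ...]
  0  4  4  4  4  6  0  0  0  9 11 11  8
0.39  6  6  6  6  6  6  6  6  6  6  6  6  6  0  0  0  0  2  2  2  2  8 10  9  6  0  0  0  0 12  4  4  7  7  0  0  0  8 11 11  7
0.37  6  6  6  6  6  6  6  6  6  6  6  6  6  0  0  0  0  2  2  2  2  8 10 10  7  0  0  0  0  4  4  4  4  4  0  0  0  0  7  0  0
0.35  6  6  6  6  6  7  6  6  6  6  6  6  6  0  0  0  1  1  1  1  0  6  9  9  6  0  0  0  0  0  0  0  0  0  0  0  0  0  0  0  0
0.33  6  6  6  6  6  6  6  6  6  6  6  4  0  0  0  0  1  1  0  0  0  0  0  0  0  0  0  0  0  0  0  0  0  0  0  0  0  0  0  0  0
0.31  6  6  6  6  6  5  0  0  0  0  0  0  0  0  0  1  2  0  0  0  0  0  0  0  0  0  0  0  0  1  0  0  0  0  0  0  0  0  0  0  0
y: .41 ... step -.02
```

```bash
cat >> h.py <<'E'
def go(tgt,yaw=None):
    """yaw = azimuth (deg) of tool y; prints linear mm & spin"""
    s=read_state();R=np.array(s['eef_rot']);p=np.array(s['position'])
    az=np.degrees(np.arctan2(R[1,1],R[0,1]))
    d=R.T@(np.array(tgt)-p)*1000
    sp=0 if yaw is None else np.radians(-((yaw-az+180)%360-180))
    print('t %.2f lin'%s['time'],d.round(1),'spin %.4f'%sp,'dist %.0f'%np.linalg.norm(d),'az %.2f'%az,'j7 %.2f'%s['joints'][6])
E
python3 -c "
from h import *
go([.46,.26,.22],90)"
```

```text
t 0.15 lin [   2.2 -264.5  333.3] spin -0.3738 dist 426 az 68.59 j7 -0.08
```

Request:
step_arm([
  [0,-264,333],
  [0,-264,333],
  [0,-264,333],
  [0,-264,333],
  [0,-264,333],
  [0,-264,333],
  [0,-264,333],
  [0,-264,333],
], spin=[-0.374,-0.374,-0.374,-0.374,-0.374,-0.374,-0.374,-0.374], jaw=[-1,-1,-1,-1,-1,-1,-1,-1])

```text
time: 0.82
position: [0.4145, 0.3382, 0.2225]
eef_rot: [[-0.0, -0.0, 1.0], [0.0, 1.0, 0.0], [-1.0, 0.0, -0.0]]
wrist_force: [1.0, 0.7, 0.6]
width: 1.0
```

```bash
python3 -c "
from h import *
go([.46,.26,.22],90)"
```

```text
t 0.82 lin [  2.5 -78.2  45.4] spin 0.0003 dist 90 az 90.02 j7 0.80
```

Request:
step_arm([
  [0,-78,45],
  [0,-78,45],
  [0,-78,45],
  [0,-78,45],
], spin=[0,0,0,0], jaw=[-1,-1,-1,-1])

```text
time: 1.15
position: [0.4608, 0.2585, 0.2225]
eef_rot: [[0.0, 0.007, 1.0], [-0.001, 1.0, -0.007], [-1.0, -0.001, 0.0]]
wrist_force: [0.4, 0.2, 0.0]
width: 1.0
```

```bash
python3 - <<'E'
from h import *
import pickle
go([.46,.26,.22],90)
c=grab('wrist');save(c,'w1.png');pickle.dump(c,open('w1.pkl','wb'))
E
```

```text
t 1.15 lin [ 2.5  1.5 -0.8] spin -0.0073 dist 3 az 89.58 j7 0.98
```

View pics/w1.png

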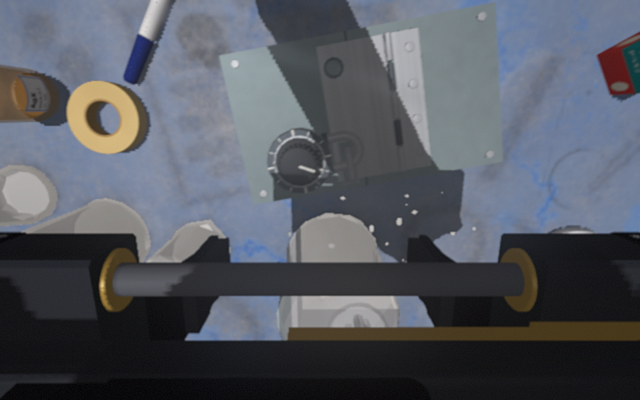

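The wrist view shows the whole case top: the pin hole at (333,68), the dial at (298,160) and the staple at (343,150). I'll zoom in for measurement.

```bash
python3 - <<'E'
from h import *
import pickle
c=pickle.load(open('w1.pkl','rb'))
f=c['frame'][115:205,250:370].astype(float)*1.8
f2=c['frame'][45:95,300:420].astype(float)*2
cv2.imwrite('pics/w1z.png',cv2.resize(np.clip(np.vstack([f,f2]),0,255).astype(np.uint8),None,fx=4.2,fy=4.2,interpolation=cv2.INTER_CUBIC)[:,:,::-1])
E
```

```text
(no output)
```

View pics/w1z.png

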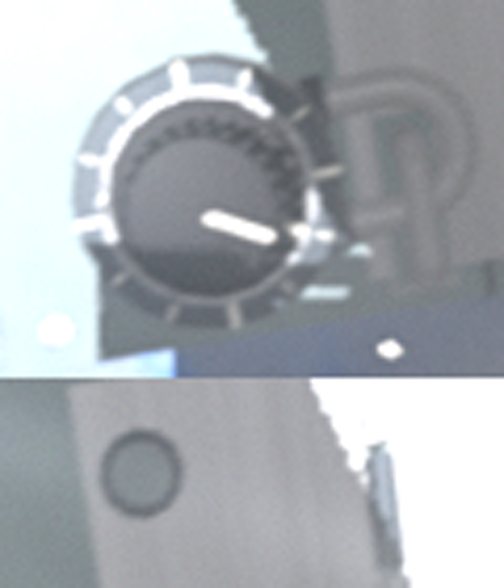

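```bash
python3 - <<'E'
from h import *
import pickle
c=pickle.load(open('w1.pkl','rb'))
d=lambda a:np.degrees(np.arctan2(a[1],a[0])).round(2)
h=onz(c,332.9,67.2,.06);k=onz(c,299,161,.084)
print('hole',h.round(4),'lock centre',k.round(4), 'depth chk',dep(c,299,161).round(3), dep(c,360,60).round(3))
P=lambda x,y:onz(c,250+x/4.2-.4,115+y/4.2-.4,.084)
print('twelve az',d((P(330,170)-P(85,225))[:2]), 'three->',d((P(235,315)-P(180,72))[:2])+90, d((P(290,285)-P(122,103))[:2])+60,d((P(305,113)-P(118,278))[:2])-30)
Q=lambda x,y:onz(c,250+x/4.2-.4,115+y/4.2-.4,.108)
print('ptr az',d((Q(272,238)-Q(205,217))[:2]))
# case edges: screws
sc=[onz(c,*p,.06) for p in [(234.5,63.5),(482,16),(263,193.5),(490,155.5)]]
for s in sc: print(s.round(4))
print('case x az',d((sc[1]-sc[0])[:2]),d((sc[3]-sc[2])[:2]))
th=np.radians(d((sc[1]-sc[0])[:2]));ex=np.array([np.cos(th),np.sin(th)]);ey=np.array([-ex[1],ex[0]])
for s in sc+[k]: print(((s-h)[:2]@ex*1000).round(1),((s-h)[:2]@ey*1000+45).round(1))
E
```

```text
hole [0.3549 0.2719 0.06  ] lock centre [0.4324 0.2423 0.084 ] depth chk [0.43  0.244 0.106] [0.349 0.295 0.06 ]
twelve az 102.22 three-> 101.59 101.86 100.71000000000001
ptr az 72.05
[0.3513 0.1873 0.06  ]
[0.3159 0.3958 0.06  ]
[0.4659 0.2065 0.06  ]
[0.4318 0.4157 0.06  ]
case x az 99.63 99.26
-82.8 62.7
128.7 62.7
-83.0 -53.5
128.9 -54.8
-42.1 -26.5
```

Request:
step_arm([
  [0,-258,0],
  [0,-258,0],
  [0,-258,0],
  [0,-258,0],
  [0,-258,0],
  [0,-258,0],
  [0,-500,-67],
  [0,-500,-67],
], spin=[1.564,1.564,1.564,1.564,1.564,1.564,1.564,1.564], jaw=[-1,-1,-1,-1,-1,-1,-1,-1])

```text
time: 1.87
position: [0.4376, -0.0676, 0.2226]
eef_rot: [[0.0, 0.842, 0.539], [0.001, 0.539, -0.842], [-1.0, 0.001, -0.0]]
wrist_force: [0.9, -0.4, 0.2]
width: 0.999
```

```bash
python3 -c "
from h import *
go([.394,-.24,.22],0)"
```

```text
t 1.87 lin [   2.4 -129.7  121.7] spin 0.5694 dist 178 az 32.62 j7 0.67
```

Request:
step_arm([
  [0,-130,122],
  [0,-130,122],
  [0,-130,122],
  [0,-130,122],
  [0,-130,122],
  [0,-130,122],
  [0,-130,122],
], spin=[0.57,0.57,0.57,0.57,0.57,0.57,0.57], jaw=[-1,-1,-1,-1,-1,-1,-1])

```text
time: 2.45
position: [0.3951, -0.2395, 0.2223]
eef_rot: [[-0.0, 1.0, 0.005], [0.001, 0.005, -1.0], [-1.0, -0.0, -0.001]]
wrist_force: [-0.5, 1.2, 0.3]
width: 0.997
```

```bash
python3 - <<'E'
from h import *
import pickle
go([.394,-.24,.22],0)
c=grab('wrist');save(c,'w2.png');pickle.dump(c,open('w2.pkl','wb'))
save(c,'w2z.png',(260,60,380,240),3.2)
E
```

```text
t 2.45 lin [ 2.3 -1.1  0.5] spin 0.0046 dist 3 az 0.26 j7 0.55
```

View pics/w2.png

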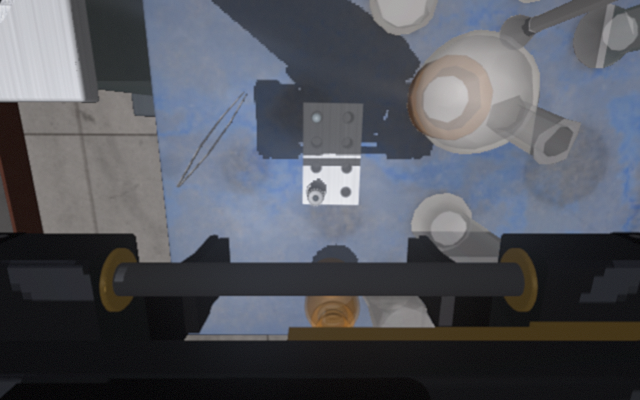

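View pics/w2z.png

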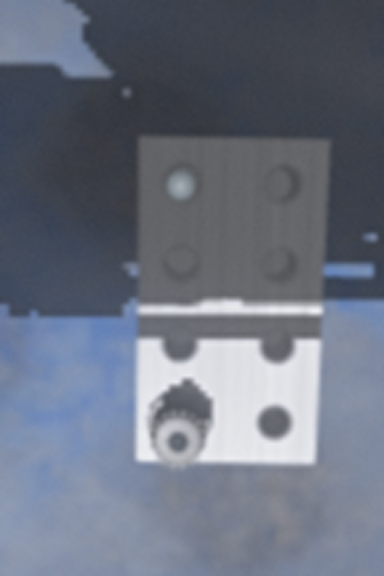

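The pin top is at about (315,198) with the rod at (316,118), both in the column nearer the robot.

```bash
python3 - <<'E'
from h import *
import pickle
c=pickle.load(open('w2.pkl','rb'))
Z=lambda x,y,z:onz(c,260+x/3.2-.35,60+y/3.2-.35,z).round(4)
print('pin top',Z(178,441,.068),'collar?',dep(c,315,198).round(3))
a=Z(275,422,.04);b=Z(277,344,.04);e=Z(279,263,.04);f=Z(281,185,.04);r=Z(181,184,.126);g=Z(180,262,.04)
print(a,b,e,f,g,'rod',r)
print('block y az',np.degrees(np.arctan2(*(f-a)[[1,0]])))
y=(f-a)/np.linalg.norm(f-a);print('pin from holes',a+30/1000*np.array([-y[1],y[0],0]))
go([.394,-.24,.22],0)
E
```

```text
pin top [ 0.3931 -0.2459  0.068 ] collar? [ 0.393 -0.246  0.069]
[ 0.4231 -0.2463  0.04  ] [ 0.4231 -0.2219  0.04  ] [ 0.4232 -0.1974  0.04  ] [ 0.4232 -0.1747  0.04  ] [ 0.3934 -0.1973  0.04  ] rod [ 0.3941 -0.1738  0.126 ]
block y az 89.91997801360483
pin from holes [ 0.39310003 -0.2462581   0.04      ]
t 2.50 lin [ 2.2 -1.3  1.3] spin 0.0064 dist 3 az 0.37 j7 0.55
```

Request:
step_arm([
  [0,-2,6.5],
  [40,-2,6.5],
  [80,-2,6.5],
  [120,-2,6.5],
  [150,-2,6.5],
  [150,-2,6.5],
  [150,-2,6.5],
], spin=[0.005,0.005,0.005,0.005,0.005,0.005,0.005], jaw=[-1,-1,-1,-1,-0.4,-0.4,-0.4])

```text
time: 3.08
position: [0.3918, -0.2464, 0.0718]
eef_rot: [[-0.003, 1.0, -0.002], [0.001, -0.002, -1.0], [-1.0, -0.003, -0.001]]
wrist_force: [0.1, 0.2, 0.9]
width: 0.852
```

```bash
python3 - <<'E'
from h import *
go([.3931,-.2461,.046],0); print(read_state()['width'])
c=grab('wrist');save(c,'w3.png')
E
```

```text
t 3.08 lin [25.8  1.4 -0.3] spin -0.0017 dist 26 az -0.10 j7 0.77
0.8519521782735529
```

View pics/w3.png

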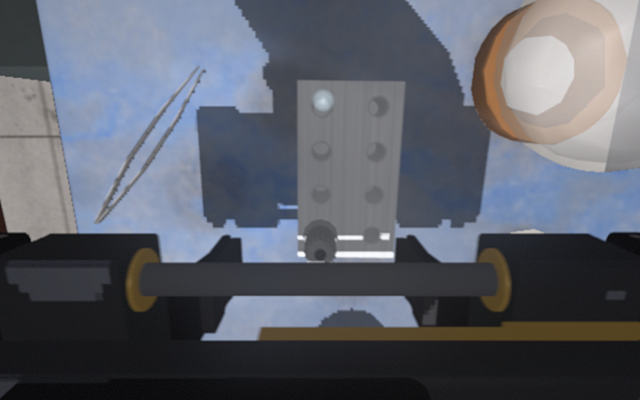

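The pin is at (320,245), centred between the fingers (about 228 and 408). I'll descend and close.

Request:
step_arm([
  [26,1.4,-0.3],
  [26,1.4,-0.3],
  [26,1.4,-0.3],
  [26,1.4,-0.3],
  [26,1.4,-0.3],
  [26,1.4,-0.3],
  [26,1.4,-0.3],
  [26,1.4,-0.3],
], spin=[0,0,0,0,0,0,0,0], jaw=[-0.4,0,0.4,1,1,1,1,1])

```text
time: 3.8
position: [0.3938, -0.2474, 0.047]
eef_rot: [[0.001, 1.0, -0.004], [-0.0, -0.004, -1.0], [-1.0, 0.001, 0.0]]
wrist_force: [0.5, 0.2, 0.7]
width: 0.256
```

Request:
step_arm([
  [0,0,0],
  [0,0,0],
  [0,0,0],
], spin=[0,0,0], jaw=[1,1,1])

```text
time: 4.05
position: [0.3935, -0.2473, 0.0467]
eef_rot: [[-0.0, 1.0, -0.004], [0.0, -0.004, -1.0], [-1.0, -0.0, -0.0]]
wrist_force: [-0.9, 1.2, 4.0]
width: 0.162
```

Request:
step_arm([
  [-15,0,0],
  [-35,0,0],
  [-70,0,0],
  [-110,0,0],
  [-150,0,0],
  [-180,0,0],
  [-180,0,0],
], spin=[0,0,0,0,0,0,0], jaw=[1,1,1,1,1,1,1])

```text
time: 4.63
position: [0.3967, -0.2494, 0.2322]
eef_rot: [[0.012, 1.0, -0.004], [-0.003, -0.004, -1.0], [-1.0, 0.012, 0.003]]
wrist_force: [0.2, -0.0, -0.6]
width: 0.165
```

```bash
python3 - <<'E'
from h import *
go([.44,0,.226],30);go([.355,.272,.226],90); print(read_state()['width'])
c=grab('wrist');save(c,'w4.png')
c=grab('scene');save(c,'s4.png',(330,160,480,310),4)
E
```

```text
t 4.63 lin [   5.9   42.2 -249.6] spin -0.5277 dist 253 az -0.24 j7 0.56
t 4.63 lin [   4.   -44.  -521.3] spin -1.5749 dist 523 az -0.24 j7 0.56
0.16461664819033803
```

View pics/s4.png

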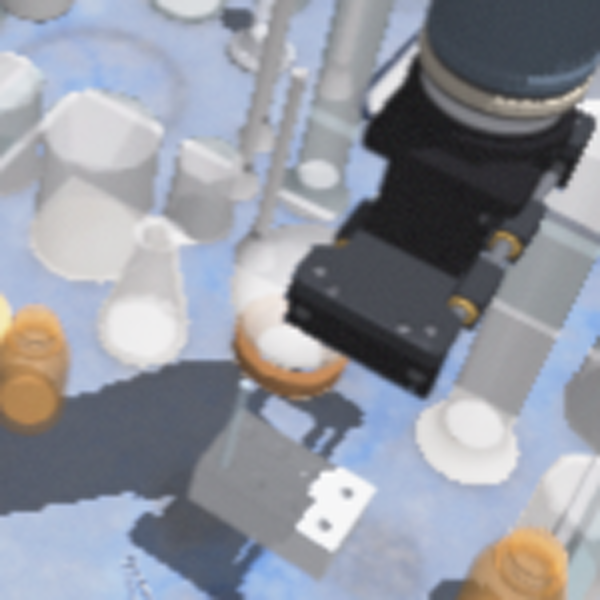

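View pics/w4.png

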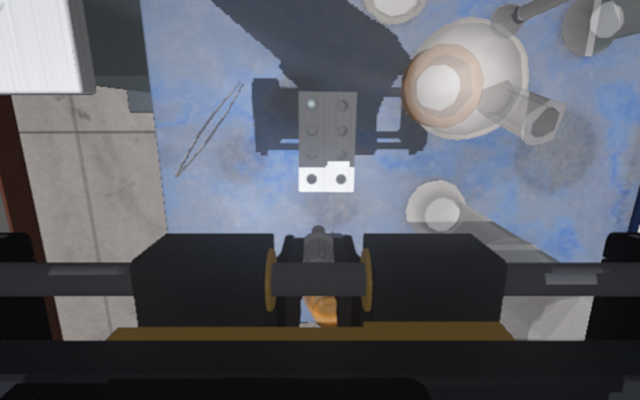

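The pin is out, held upright, and the rod is undisturbed. I'll carry it over at yaw 0, so that calibration bias cancels between pick and place.

Request:
step_arm([
  [0,0,-35],
  [0,53,-300],
  [0,53,-300],
  [0,53,-300],
  [0,53,-300],
  [0,53,-300],
  [0,53,-300],
  [0,53,-300],
], spin=[0,0,0,0,0,0,0,0], jaw=[1,1,1,1,1,1,1,1])

```text
time: 5.4
position: [0.4466, 0.0578, 0.2243]
eef_rot: [[-0.004, 1.0, 0.002], [0.001, 0.002, -1.0], [-1.0, -0.004, -0.001]]
wrist_force: [0.6, -0.6, -0.9]
width: 0.164
```

```bash
python3 - <<'E'
from h import *
go([.355,.270,.21],0)
E
```

```text
t 5.40 lin [  14.8  -91.1 -212.4] spin 0.0024 dist 232 az 0.14 j7 -0.18
```

Request:
step_arm([
  [0,-91,-212],
  [0,-91,-212],
  [0,-91,-212],
  [0,-91,-212],
  [0,-91,-212],
  [0,-91,-212],
  [8,-91,-212],
  [8,-91,-212],
], spin=[0,0,0,0,0,0,0,0], jaw=[1,1,1,1,1,1,1,1])

```text
time: 6.07
position: [0.3553, 0.2643, 0.2153]
eef_rot: [[-0.005, 1.0, -0.001], [-0.005, -0.001, -1.0], [-1.0, -0.005, 0.005]]
wrist_force: [-0.2, -0.7, -0.3]
width: 0.164
```

```bash
python3 - <<'E'
from h import *
import pickle
go([.355,.270,.21],0)
c=grab('wrist');save(c,'w5.png');pickle.dump(c,open('w5.pkl','wb'))
save(c,'w5z.png',(250,120,400,260),4)
print(read_state()['eef_rot'])
E
```

```text
t 6.07 lin [ 5.3 -0.3 -5.7] spin -0.0007 dist 8 az -0.04 j7 -0.73
[[-0.00417693  0.99998447 -0.003689  ]
 [-0.00430261 -0.00370697 -0.99998387]
 [-0.99998202 -0.00416099  0.00431802]]
```

View pics/w5.png

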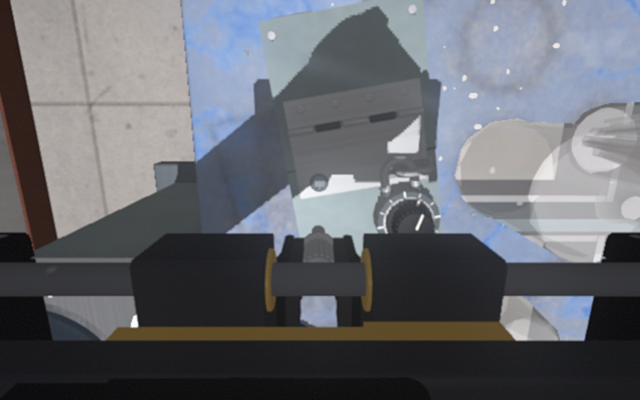

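View pics/w5z.png

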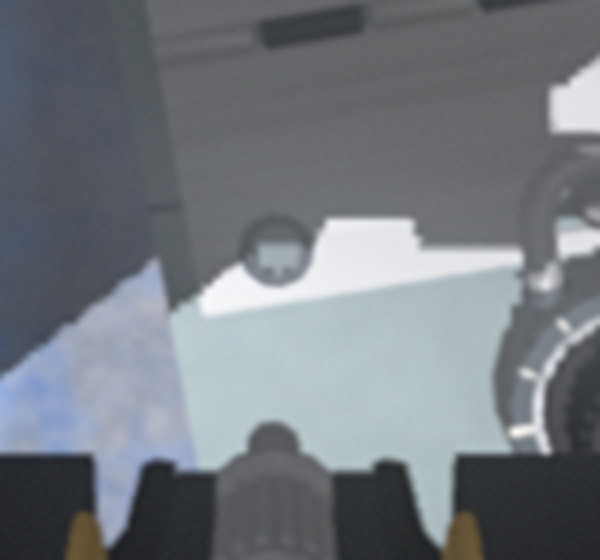

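```bash
python3 - <<'E'
from h import *
import pickle
c=pickle.load(open('w5.pkl','rb'))
H=onz(c,318.9,181.9,.06);print(H.round(4))
T=H[:2]+[.0004,-.0014];print(T)
go([T[0],T[1],.11],0)
E
```

```text
[0.356  0.2713 0.06  ]
[0.35635403 0.26994767]
t 6.12 lin [106.    0.5  -7.1] spin -0.0037 dist 106 az -0.21 j7 -0.73
```

Request:
step_arm([
  [0,0.5,-7],
  [35,0.5,-7],
  [70,0.5,-7],
  [100,0.5,-7],
  [108,0.5,-7],
  [108,0.5,-7],
  [108,0.5,-7],
], spin=[0,0,0,0,0,0,0], jaw=[1,1,1,1,1,1,1])

```text
time: 6.7
position: [0.359, 0.2718, 0.1112]
eef_rot: [[0.001, 1.0, -0.005], [0.0, -0.005, -1.0], [-1.0, 0.001, -0.0]]
wrist_force: [0.1, -0.2, 0.2]
width: 0.159
```

```bash
python3 - <<'E'
from h import *
go([.3562,.2699,.0665],0)
c=grab('scene');save(c,'s6.png',(170,120,320,240),5)
c=grab('wrist');save(c,'w6.png')
E
```

```text
t 6.70 lin [44.7 -2.8  1.9] spin -0.0055 dist 45 az -0.31 j7 -0.72
```

View pics/s6.png

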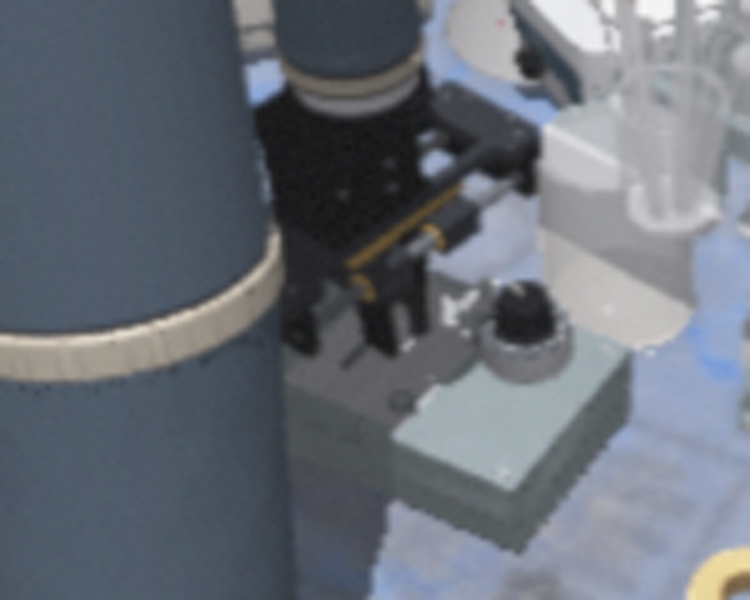

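View pics/w6.png

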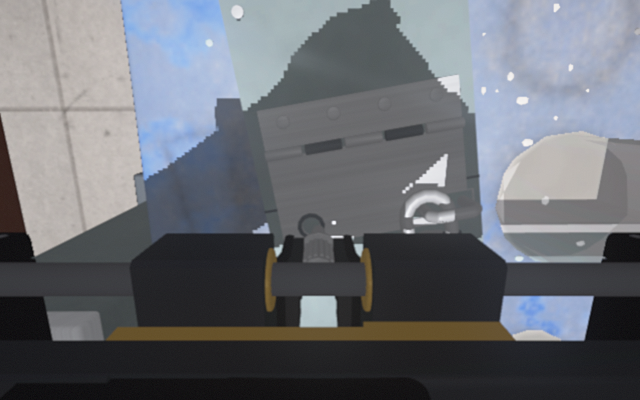

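Request:
step_arm([
  [5,-2.8,1.9],
  [5,-2.8,1.9],
  [5,-2.8,1.9],
], spin=[0,0,0], jaw=[1,1,1])

```text
time: 7.05
position: [0.3552, 0.2699, 0.106]
eef_rot: [[0.001, 1.0, -0.004], [0.001, -0.004, -1.0], [-1.0, 0.001, -0.001]]
wrist_force: [0.0, 0.6, 0.3]
width: 0.168
```

```bash
python3 - <<'E'
from h import *
go([.3562,.2699,.0665],0)
c=grab('wrist');save(c,'w7.png',(260,190,380,270),6)
print(onz(c,313,222,.06))
E
```

```text
t 7.05 lin [39.5  1.   0.1] spin -0.0039 dist 40 az -0.23 j7 -0.72
[0.35284568 0.27337764 0.06      ]
```

View pics/w7.png

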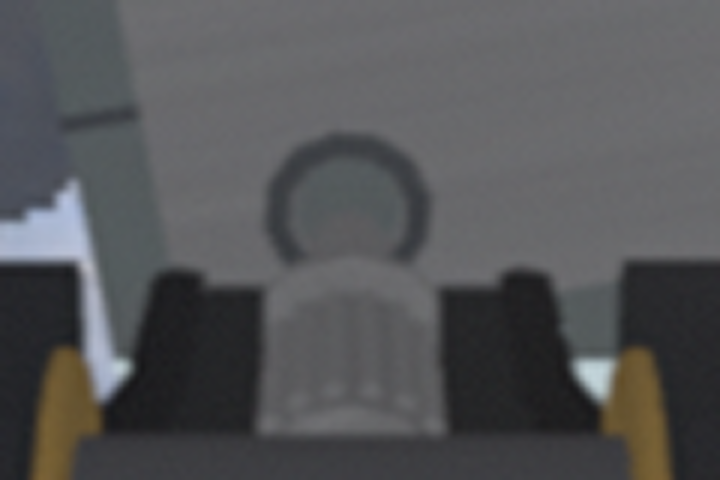

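```bash
python3 - <<'E'
from h import *
go([.3562,.2699,.0665],0)
c=grab('wrist')
g=cv2.cvtColor(c['frame'],cv2.COLOR_RGB2GRAY)
cv2.imwrite('pics/w8.png',cv2.resize(g[200:250,290:350],None,fx=10,fy=10,interpolation=cv2.INTER_CUBIC))
for v in (223,224,225,226): print(v,onz(c,317.6,v,.06).round(4))
E
```

```text
t 7.10 lin [39.6  0.8  0.2] spin -0.0039 dist 40 az -0.22 j7 -0.72
223 [0.3558 0.2729 0.06  ]
224 [0.3558 0.2722 0.06  ]
225 [0.3558 0.2716 0.06  ]
226 [0.3558 0.2709 0.06  ]
```

View pics/w8.png

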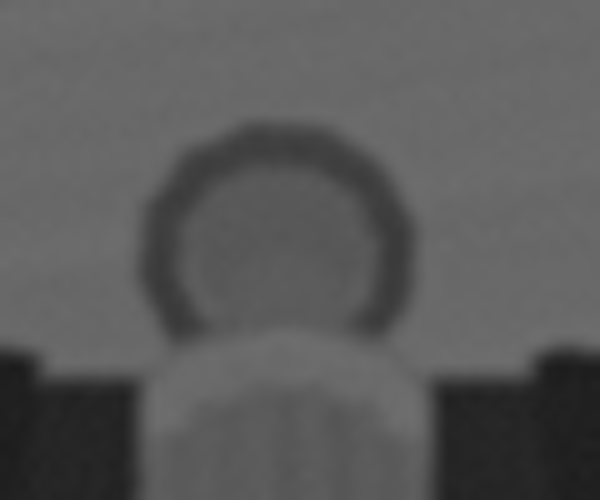

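Request:
step_arm([
  [6,0.5,0],
  [12,0.5,0],
  [18,0.5,0],
  [24,0.5,0],
  [30,0.5,0],
], spin=[0,0,0,0,0], jaw=[1,1,1,1,1])

```text
time: 7.57
position: [0.3555, 0.2697, 0.0746]
eef_rot: [[-0.001, 1.0, -0.004], [-0.0, -0.004, -1.0], [-1.0, -0.001, 0.0]]
wrist_force: [0.1, -0.1, -0.7]
width: 0.161
```

```bash
python3 - <<'E'
from h import *
go([.356,.2700,.0665],0);s=read_state();print(s['wrist_force'],s['torque'])
E
```

```text
t 7.57 lin [ 8.1  0.5 -0.3] spin -0.0039 dist 8 az -0.23 j7 -0.71
[ 0.07881215 -0.05672726 -0.7206699 ] [-0.06649567  0.0246932  -0.00884925]
```

The pin is in the hole with no side load. I'll push it home.

Request:
step_arm([
  [4,0.3,0],
  [8,0.3,0],
  [10,0.3,0],
  [10,0.3,0],
], spin=[0,0,0,0], jaw=[1,1,1,1])

```text
time: 7.9
position: [0.356, 0.2698, 0.0665]
eef_rot: [[-0.001, 1.0, -0.004], [-0.001, -0.004, -1.0], [-1.0, -0.001, 0.001]]
wrist_force: [-3.1, -3.0, 14.6]
width: 0.16
```

```bash
python3 - <<'E'
from h import *
go([.356,.2700,.0665],0);s=read_state();print(s['wrist_force'],s['torque'],s['width'])
E
```

```text
t 7.90 lin [-0.   0.  -0.2] spin -0.0043 dist 0 az -0.24 j7 -0.71
[-3.07631405 -2.98950607 14.60017745] [-0.73973903  0.86854921 -0.02345674] 0.16033750909391226
```

Request:
step_arm([
  [-1.5,0,0],
  [-2,0,0],
  [-2,0,0],
  [-2,0,0],
  [-2,0,0],
  [-2,0,0],
], spin=[0,0,0,0,0,0], jaw=[0,0,0,0,0,0])

```text
time: 8.4
position: [0.356, 0.2699, 0.0674]
eef_rot: [[-0.0, 1.0, -0.004], [-0.0, -0.004, -1.0], [-1.0, -0.0, 0.0]]
wrist_force: [-0.0, 0.1, -0.4]
width: 0.473
```

Request:
step_arm([
  [-30,0,0],
  [-70,0,0],
  [-110,0,0],
  [-135,0,0],
  [-135,0,0],
], spin=[0,0,0,0,0], jaw=[0,0,0,-0.3,-0.3])

```text
time: 8.82
position: [0.3588, 0.2723, 0.2079]
eef_rot: [[0.008, 1.0, -0.004], [0.008, -0.004, -1.0], [-1.0, 0.008, -0.008]]
wrist_force: [0.4, 0.5, 0.1]
width: 0.579
```

```bash
python3 - <<'E'
from h import *
import pickle
s=read_state();print(s['joints'],s['width'])
c=grab('wrist');save(c,'w9.png');pickle.dump(c,open('w9.pkl','wb'))
c=grab('scene');save(c,'s9.png',(170,120,320,240),5)
E
```

```text
[-0.81294135  0.1080789   0.07618122  2.06970394 -0.01062195  0.95256964
 -0.73539713] 0.579396725802304
```

View pics/w9.png

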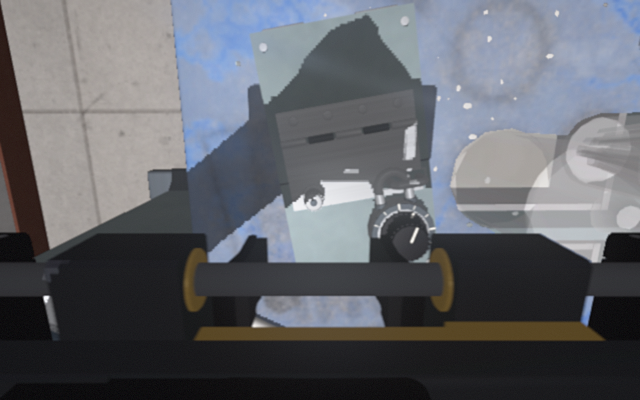

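View pics/s9.png

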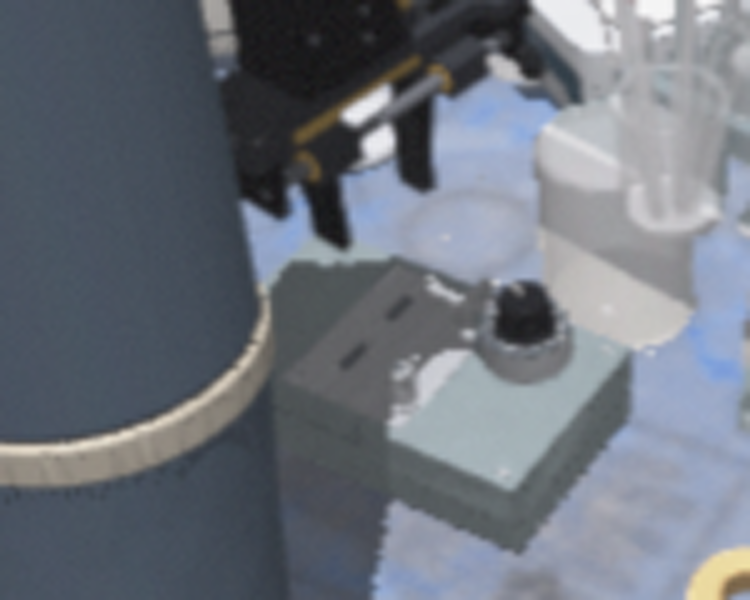

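The pin stands home at (313,199) in the wrist view, collar flat. Next I measure the lock and check the pin's height.

```bash
python3 - <<'E'
from h import *
import pickle
c=pickle.load(open('w9.pkl','rb'))
for p in [(313,199),(312,203),(313,201)]: print('pin',dep(c,*p).round(4))
f=c['frame'][170:245,290:440].astype(float)*1.6
cv2.imwrite('pics/w9z.png',cv2.resize(np.clip(f,0,255).astype(np.uint8),None,fx=5,fy=5,interpolation=cv2.INTER_CUBIC)[:,:,::-1])
E
```

```text
pin [0.3563 0.2739 0.0897]
pin [0.3555 0.2707 0.0901]
pin [0.3563 0.2723 0.09  ]
```

View pics/w9z.png

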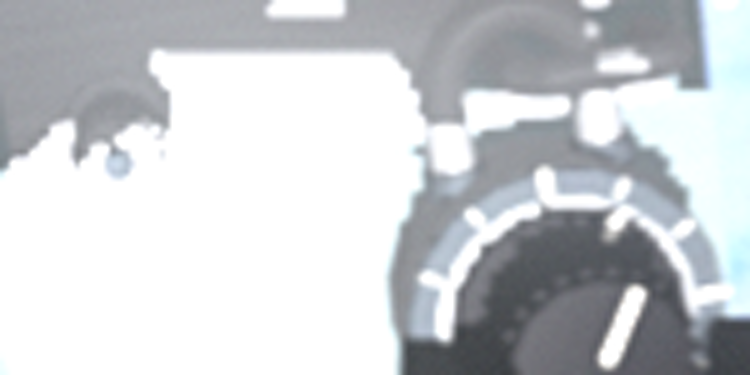

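```bash
python3 - <<'E'
from h import *
go([.4324,.2423,.16],45)
E
```

```text
t 8.92 lin [43.3 76.1 27.6] spin -0.7893 dist 92 az -0.23 j7 -0.74
```

Request:
step_arm([
  [0,76,28],
  [0,76,28],
  [0,76,28],
  [10,76,28],
  [20,76,28],
  [30,76,28],
  [40,76,28],
  [40,76,28],
], spin=[-0.79,-0.79,-0.79,-0.79,-0.79,-0.79,-0.79,-0.79], jaw=[-0.3,-0.3,-0.3,-0.3,-0.3,-0.3,-0.3,-0.3])

```text
time: 9.58
position: [0.4296, 0.24, 0.1587]
eef_rot: [[-0.007, 0.706, 0.708], [-0.004, 0.708, -0.706], [-1.0, -0.008, -0.002]]
wrist_force: [-0.2, -0.0, -0.3]
width: 0.65
```

```bash
python3 - <<'E'
from h import *
import pickle
c=grab('wrist');save(c,'w10.png');pickle.dump(c,open('w10.pkl','wb'))
go([.4324,.2423,.0925],45);print(read_state()['width'])
E
```

```text
t 9.63 lin [67.5  3.2  0.3] spin -0.0012 dist 68 az 44.93 j7 0.20
0.6502866801833528
```

View pics/w10.png

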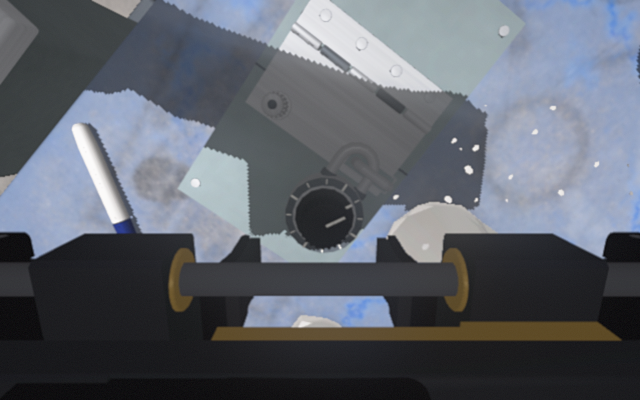

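```bash
python3 - <<'E'
from h import *
import pickle
c=pickle.load(open('w10.pkl','rb'))
f=c['frame'][165:255,255:400].astype(float)*2
cv2.imwrite('pics/w10z.png',cv2.resize(np.clip(f,0,255).astype(np.uint8),None,fx=5,fy=5,interpolation=cv2.INTER_CUBIC)[:,:,::-1])
E
```

```text
(no output)
```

View pics/w10z.png

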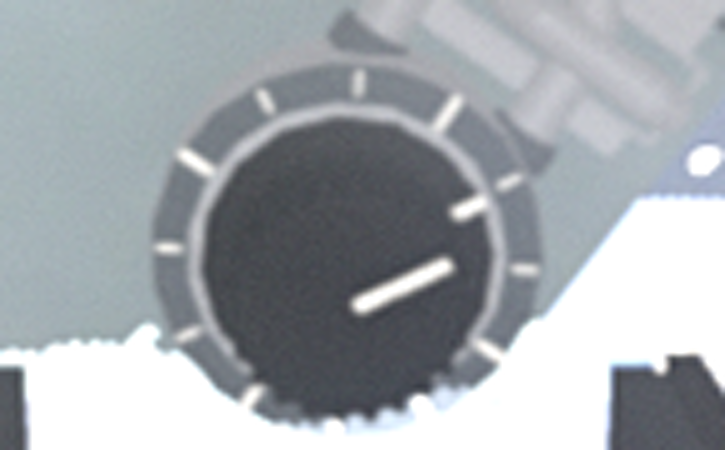

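```bash
python3 - <<'E'
from h import *
import pickle
c=pickle.load(open('w10.pkl','rb'))
P=lambda x,y,z=.085:onz(c,255+x/5-.4,165+y/5-.4,z)
print(P(347,256).round(4))
d=lambda a:np.degrees(np.arctan2(a[1],a[0])).round(2)
for n,(a,b) in {0:((450,110),(252,396)),30:((510,182),(188,334)),60:((524,269),(168,247)),90:((488,350),(195,162))}.items(): print(n,d((P(*a)-P(*b))[:2])+n)
print('ptr',d((P(447,266,.108)-P(358,305,.108))[:2]))
k=P(347,256);go([k[0],k[1],.0925],45)
E
```

```text
[0.4332 0.2421 0.085 ]
0 101.67
30 101.42
60 101.55
90 101.52
ptr 69.94
t 9.63 lin [67.5  3.6  1. ] spin -0.0012 dist 68 az 44.93 j7 0.20
```

Request:
step_arm([
  [20,3.5,1],
  [40,3.5,1],
  [60,3.5,1],
  [67,3.5,1],
  [67,3.5,1],
], spin=[0,0,0,0,0], jaw=[-0.3,-0.3,-0.3,-0.3,-0.3])

```text
time: 10.05
position: [0.4338, 0.2426, 0.0938]
eef_rot: [[-0.004, 0.707, 0.707], [-0.003, 0.707, -0.707], [-1.0, -0.004, -0.001]]
wrist_force: [-0.5, -0.5, -1.0]
width: 0.648
```

```bash
python3 - <<'E'
from h import *
go([.4332,.2421,.0925],45);print(read_state()['wrist_force'])
E
```

```text
t 10.05 lin [ 1.4 -0.8 -0.1] spin -0.0004 dist 2 az 44.97 j7 0.21
[-0.48833829 -0.53762369 -0.95250939]
```

Request:
step_arm([
  [1.4,-0.5,0],
  [1.4,-0.5,0],
  [1.4,-0.5,0],
  [1.4,-0.5,0],
  [1.4,-0.5,0],
  [1.4,-0.5,0],
], spin=[0,0,0,0,0,0], jaw=[1,1,1,1,1,1])

```text
time: 10.55
position: [0.4346, 0.2427, 0.0947]
eef_rot: [[-0.0, 0.707, 0.707], [-0.0, 0.707, -0.707], [-1.0, -0.0, -0.0]]
wrist_force: [-2.1, -0.9, 3.8]
width: 0.333
```

```bash
python3 - <<'E'
from h import *
s=read_state();print(s['wrist_force'],s['torque'],s['width'],s['position'])
c=grab('wrist');save(c,'w11.png')
E
```

```text
[-2.10754091 -0.85142578  3.77112331] [-0.40752827  0.42089651  0.03819852] 0.33316435555030305 [0.43461687 0.24273626 0.09468513]
```

View pics/w11.png

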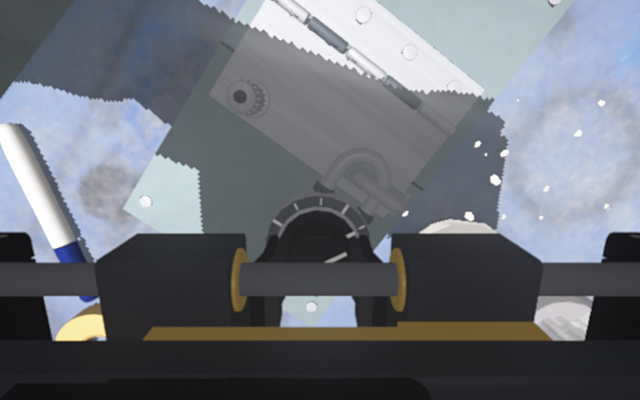

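Gripped: the opening is 29 mm on the 30 mm knob. I'll turn clockwise, stopping slightly short of four to check.

Request:
step_arm([
  [0,0,0],
  [0,0,0],
  [0,0,0],
  [0,0,0],
  [0,0,0],
  [0,0,0],
  [0,0,0],
  [0,0,0],
], spin=[0.11,0.22,0.33,0.44,0.55,0.66,0.77,0.88], jaw=[1,1,1,1,1,1,1,1])

```text
time: 11.27
position: [0.4342, 0.2426, 0.0947]
eef_rot: [[-0.001, 0.995, -0.099], [-0.0, -0.099, -0.995], [-1.0, -0.001, 0.001]]
wrist_force: [-2.6, -2.9, 6.8]
width: 0.327
```

```bash
python3 - <<'E'
from h import *
s=read_state();print(s['wrist_force'],s['torque'],s['width'])
go([.4346,.2427,.0947],-45)
c=grab('wrist');save(c,'w12.png',(190,160,450,300),3)
E
```

```text
[-2.60981878 -2.85898049  6.84472379] [-0.57598594  0.78652776 -0.00488966] 0.3269419769318948
t 11.27 lin [-0.   0.4 -0.2] spin 0.6858 dist 0 az -5.71 j7 -0.57
```

View pics/w12.png

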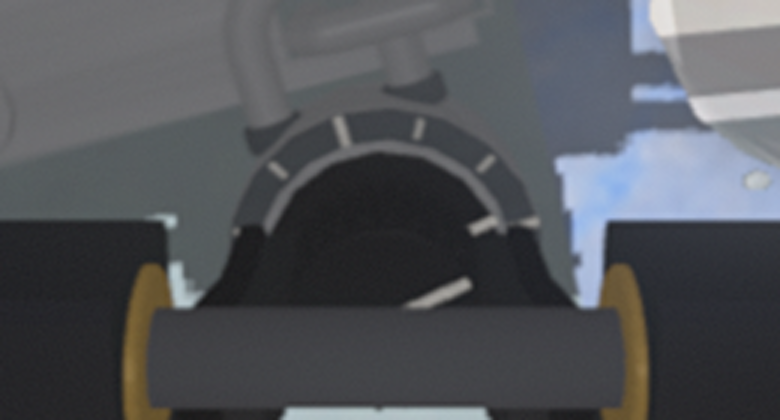

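Request:
step_arm([
  [-0.5,0,0],
  [-0.5,0,0],
  [-0.5,0,0],
  [-0.5,0,0],
  [-0.5,0,0],
  [-0.5,0,0],
  [-0.5,0,0],
  [-0.5,0,0],
], spin=[0.1,0.2,0.3,0.4,0.5,0.6,0.67,0.67], jaw=[1,1,1,1,1,1,1,1])

```text
time: 11.98
position: [0.4346, 0.2433, 0.0947]
eef_rot: [[-0.0, 0.721, -0.692], [0.0, -0.692, -0.721], [-1.0, -0.0, -0.0]]
wrist_force: [-1.5, 0.4, 1.7]
width: 0.337
```

```bash
python3 - <<'E'
from h import *
import pickle
s=read_state();print(s['wrist_force'],s['torque'],s['width'])
go([.4346,.2427,.0947],-45)
c=grab('wrist');save(c,'w13.png',(190,160,450,300),3);pickle.dump(c,open('w13.pkl','wb'))
E
```

```text
[-1.52763365  0.38814475  1.70178433] [-0.12991317  0.34597537 -0.02774232] 0.3367083363388837
t 11.98 lin [0.  0.4 0.4] spin 0.0205 dist 1 az -43.83 j7 -1.15
```

View pics/w13.png

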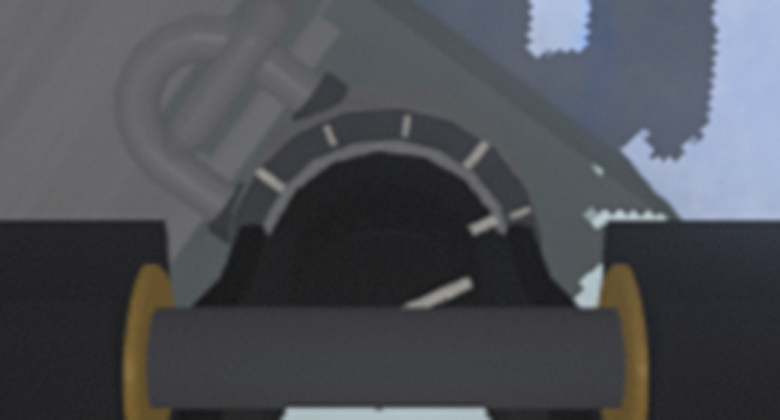

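```bash
cat > dial.py <<'E'
from h import *
from scipy.optimize import least_squares
def dial(c,x0,y0,k,ticks,skirt,top):
    P=lambda p,z:onz(c,x0+p[0]/k-.4,y0+p[1]/k-.4,z)[:2]
    hrs=np.array(list(ticks));pts=np.array([P(ticks[h],.0845) for h in hrs])
    f=lambda q:(pts-np.array([q[0]+q[3]*np.cos(q[2]-hrs*np.pi/6),q[1]+q[3]*np.sin(q[2]-hrs*np.pi/6)]).T).ravel()
    r=least_squares(f,[*c['W'][:2,3],1.7,.024]);q=r.x
    print('centre',q[:2].round(4),'az12',np.degrees(q[2]).round(2),'r',q[3].round(4),'res',(np.abs(r.fun).max()*1e3).round(2))
    rel=lambda v:(np.degrees(q[2]-np.arctan2(v[1],v[0]))+180)%360-180
    print('ptr(top line)',rel(P(top[1],.108)-P(top[0],.108)).round(1),'skirt line dir',rel(P(skirt[1],.087)-P(skirt[0],.087)).round(1),'skirt from centre',rel(P(skirt[1],.087)-q[:2]).round(1))
E
python3 - <<'E'
from dial import *
import pickle
c=pickle.load(open('w13.pkl','rb'))
dial(c,190,160,3,{0:(270,180),1:(330,135),2:(405,126),3:(477,155),4:(520,212)},((470,232),(505,217)),((405,307),(470,284)))
c=pickle.load(open('w10.pkl','rb'))
dial(c,255,165,5,{0:(450,110),1:(510,182),2:(524,269),3:(488,350),6:(252,396),7:(188,334),8:(168,247),9:(195,162),10:(265,100),11:(359,82)},((455,214),(485,201)),((358,305),(447,266)))
E
```

```text
centre [0.4358 0.2437] az12 98.43 r 0.0248 res 0.16
ptr(top line) 121.4 skirt line dir 117.7 skirt from centre 117.2
centre [0.4334 0.2418] az12 101.54 r 0.0248 res 0.58
ptr(top line) 31.6 skirt line dir 32.0 skirt from centre 31.5
```

The pointer reads 117–121° (four is 120°), and the lock body has turned about 3° in its play. I'll add a small nudge and then re-measure.

Request:
step_arm([
  [0,0,0],
  [0,0,0],
  [0,0,0],
], spin=[0.03,0.05,0.05], jaw=[1,1,1])

```text
time: 12.28
position: [0.4346, 0.2433, 0.0947]
eef_rot: [[-0.0, 0.687, -0.726], [0.0, -0.726, -0.687], [-1.0, -0.0, -0.0]]
wrist_force: [-1.4, 0.2, 2.2]
width: 0.334
```

```bash
python3 - <<'E'
from h import *
import pickle
s=read_state();print(s['wrist_force'],s['torque'],s['width'])
go([.4346,.2427,.0947],-45)
c=grab('wrist');save(c,'w14.png',(270,180,390,260),6.5);pickle.dump(c,open('w14.pkl','wb'))
E
```

```text
[-1.40413873  0.18507596  2.23350318] [-0.01852375  0.43418458 -0.00730755] 0.3344362751231019
t 12.28 lin [0.  0.4 0.4] spin -0.0278 dist 1 az -46.59 j7 -1.19
```

View pics/w14.png

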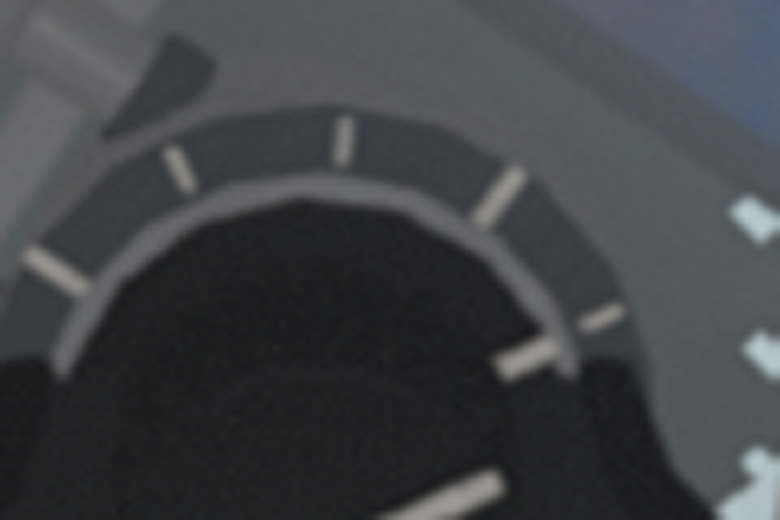

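```bash
python3 - <<'E'
from dial import *
import pickle
c=pickle.load(open('w14.pkl','rb'))
dial(c,270,180,6.5,{0:(52,270),1:(179,170),2:(343,140),3:(498,197),4:(602,318)},((500,370),(550,349)),((385,520),(500,480)))
E
```

```text
centre [0.4356 0.2438] az12 98.23 r 0.025 res 0.13
ptr(top line) 124.2 skirt line dir 120.7 skirt from centre 119.3
```

The dial is at four (119–121°). Now I turn it back anticlockwise toward two.

Request:
step_arm([
  [0,0,0],
  [0,0,0],
  [0,0,0],
  [0,0,0],
  [0,0,0],
  [0,0,0],
  [0,0,0],
  [0,0,0],
], spin=[-0.11,-0.22,-0.33,-0.44,-0.55,-0.66,-0.77,-0.88], jaw=[1,1,1,1,1,1,1,1])

```text
time: 13.0
position: [0.4354, 0.2432, 0.0947]
eef_rot: [[0.001, 0.997, 0.072], [0.001, 0.072, -0.997], [-1.0, 0.001, -0.001]]
wrist_force: [0.9, -0.2, -0.8]
width: 0.334
```

Request:
step_arm([
  [0,0,0],
  [0,0,0],
  [0,0,0],
  [0,0,0],
], spin=[-0.1,-0.16,-0.16,-0.16], jaw=[1,1,1,1])

```text
time: 13.33
position: [0.4354, 0.2431, 0.0947]
eef_rot: [[0.001, 0.975, 0.223], [0.001, 0.223, -0.975], [-1.0, 0.001, -0.0]]
wrist_force: [0.9, 0.8, 0.2]
width: 0.334
```

```bash
python3 - <<'E'
from h import *
import pickle
s=read_state();print(s['wrist_force'],s['torque'],s['width'])
go([.4346,.2427,.0947],-45)
c=grab('wrist');save(c,'w15.png',(270,180,390,260),6.5);pickle.dump(c,open('w15.pkl','wb'))
E
```

```text
[0.92541373 0.7967007  0.19712289] [ 0.03679311 -0.15004539  0.0559517 ] 0.33438074598655587
t 13.33 lin [ 0.  -0.9  0.2] spin 1.0100 dist 1 az 12.87 j7 -0.29
```

View pics/w15.png

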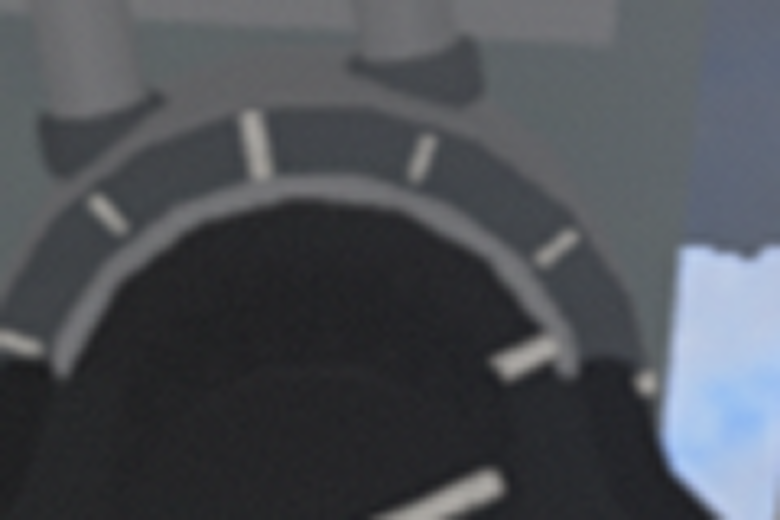

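```bash
python3 - <<'E'
from dial import *
import pickle
c=pickle.load(open('w15.pkl','rb'))
dial(c,270,180,6.5,{-1:(107,213),0:(256,147),1:(423,158),2:(557,247)},((500,370),(550,347)),((375,522),(500,480)))
E
```

```text
centre [0.4361 0.2437] az12 113.41 r 0.0249 res 0.15
ptr(top line) 80.6 skirt line dir 74.4 skirt from centre 74.7
```

Request:
step_arm([
  [0,0,0],
  [0,0,0],
  [0,0,0],
  [0,0,0],
], spin=[-0.1,-0.2,-0.24,-0.24], jaw=[1,1,1,1])

```text
time: 13.72
position: [0.4353, 0.2431, 0.0947]
eef_rot: [[0.001, 0.893, 0.449], [0.0, 0.449, -0.893], [-1.0, 0.001, 0.0]]
wrist_force: [1.1, -0.2, 0.2]
width: 0.335
```

```bash
python3 - <<'E'
from h import *
import pickle
s=read_state();print(s['wrist_force'],s['torque'],s['width'])
go([.4346,.2427,.0947],-45)
c=grab('wrist');save(c,'w16.png',(270,180,390,260),6.5);pickle.dump(c,open('w16.pkl','wb'))
E
```

```text
[ 1.10226713 -0.19515815  0.16681103] [-0.04805403 -0.16824841 -0.00244856] 0.33530218462204225
t 13.72 lin [ 0.  -0.8  0. ] spin 1.2511 dist 1 az 26.69 j7 -0.08
```

View pics/w16.png

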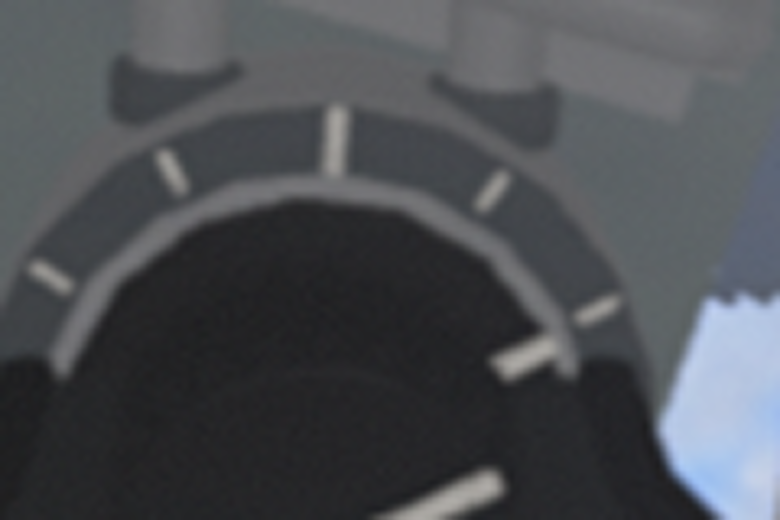

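```bash
python3 - <<'E'
from dial import *
import pickle
c=pickle.load(open('w16.pkl','rb'))
dial(c,270,180,6.5,{-2:(50,276),-1:(173,171),0:(336,140),1:(492,190),2:(598,309)},((500,370),(550,347)),((375,522),(500,480)))
E
```

```text
centre [0.4357 0.2437] az12 113.05 r 0.0249 res 0.07
ptr(top line) 66.5 skirt line dir 60.2 skirt from centre 60.8
```

The dial reads about 60–61°, which is two. The lock body sits 13° skewed in its play, so I'll rotate the hand with the lock to realign it, then verify before pulling.

Request:
step_arm([
  [0,0,0],
  [0,0,0],
  [0,0,0],
  [0,0,0],
], spin=[0.06,0.12,0.17,0.17], jaw=[1,1,1,1])

```text
time: 14.1
position: [0.4348, 0.243, 0.0947]
eef_rot: [[0.0, 0.957, 0.29], [-0.0, 0.29, -0.957], [-1.0, 0.0, 0.0]]
wrist_force: [1.2, -1.0, 1.3]
width: 0.333
```

```bash
python3 - <<'E'
from h import *
import pickle
s=read_state();print(s['wrist_force'],s['torque'],s['width'])
go([.4346,.2427,.0947],-45)
c=grab('wrist');save(c,'w17.png',(270,180,390,260),6.5);pickle.dump(c,open('w17.pkl','wb'))
E
```

```text
[ 1.21765503 -1.04373686  1.27022662] [-0.16687692 -0.03725972 -0.01545331] 0.3326786710991562
t 14.10 lin [ 0.  -0.3  0.2] spin 1.0792 dist 0 az 16.83 j7 -0.23
```

View pics/w17.png

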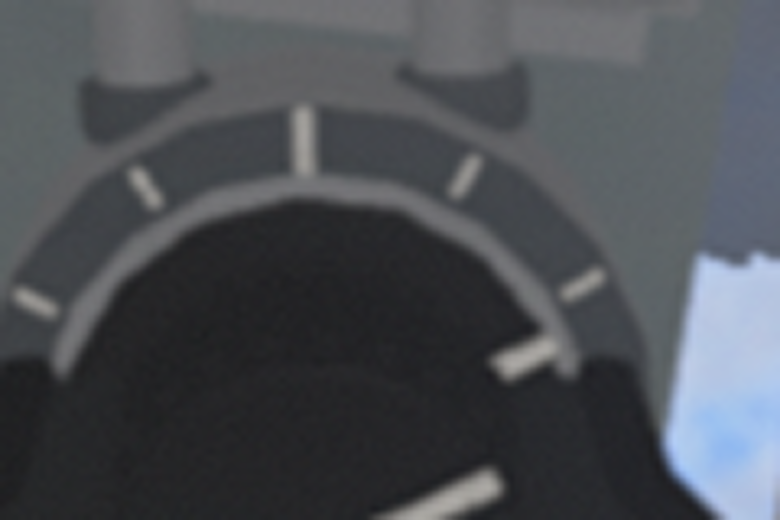

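```bash
python3 - <<'E'
from dial import *
import pickle
c=pickle.load(open('w17.pkl','rb'))
dial(c,270,180,6.5,{-2:(36,302),-1:(146,188),0:(304,141),1:(466,176),2:(583,284)},((500,370),(550,347)),((375,522),(500,480)))
E
```

```text
centre [0.4354 0.2436] az12 108.84 r 0.0248 res 0.06
ptr(top line) 72.1 skirt line dir 65.8 skirt from centre 66.2
```

Request:
step_arm([
  [0,0,0],
  [0,0,0],
  [0,0,0],
], spin=[-0.08,-0.15,-0.15], jaw=[1,1,1])

```text
time: 14.4
position: [0.4348, 0.243, 0.0947]
eef_rot: [[0.0, 0.902, 0.433], [0.0, 0.433, -0.902], [-1.0, 0.0, -0.0]]
wrist_force: [0.3, 0.4, 2.1]
width: 0.333
```

```bash
python3 - <<'E'
from h import *
import pickle
s=read_state();print(s['wrist_force'],s['torque'],s['width'])
go([.4346,.2427,.0947],-45)
c=grab('wrist');save(c,'w18.png',(270,180,390,260),6.5);pickle.dump(c,open('w18.pkl','wb'))
E
```

```text
[0.30679293 0.37431065 2.08979608] [-0.09894812 -0.03309378 -0.07156996] 0.3326706461182543
t 14.40 lin [ 0.  -0.3  0.2] spin 1.2328 dist 0 az 25.64 j7 -0.09
```

View pics/w18.png

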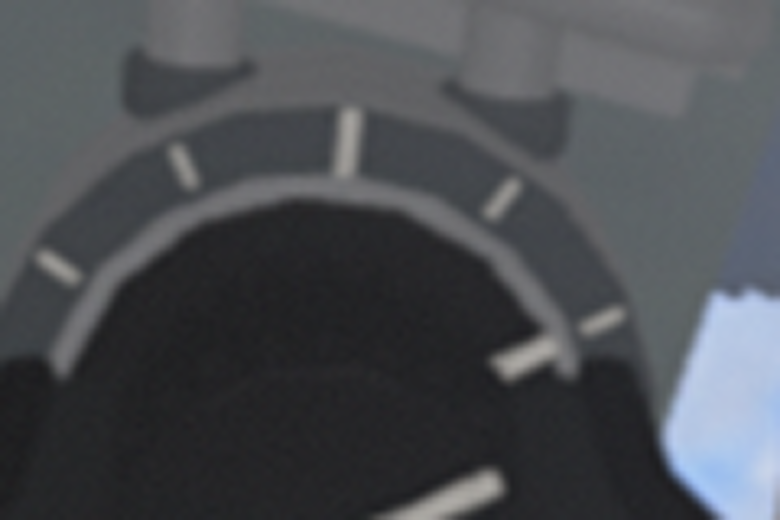

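```bash
python3 - <<'E'
from dial import *
import pickle
c=pickle.load(open('w18.pkl','rb'))
dial(c,270,180,6.5,{-2:(58,267),-1:(184,166),0:(348,142),1:(503,198),2:(603,321)},((500,370),(550,347)),((375,522),(500,480)))
s=read_state();R=np.array(s['eef_rot'])
for az in (109,):
    v=-np.array([np.cos(np.radians(az)),np.sin(np.radians(az)),0]);print(R.T@v)
E
```

```text
centre [0.4353 0.2436] az12 109.72 r 0.0248 res 0.07
ptr(top line) 64.2 skirt line dir 57.9 skirt from centre 58.3
[-2.79490947e-04 -1.12835635e-01  9.93613628e-01]
```

Request:
step_arm([
  [-0.4,-0.2,2],
  [-0.4,-0.4,4],
  [-0.4,-0.6,6],
  [-0.4,-0.8,8],
  [-0.4,-0.8,8],
], spin=[0,0,0,0,0], jaw=[1,1,1,1,1])

```text
time: 14.87
position: [0.4375, 0.2352, 0.0949]
eef_rot: [[-0.0, 0.902, 0.431], [-0.0, 0.431, -0.902], [-1.0, -0.0, -0.0]]
wrist_force: [0.1, 1.8, -2.1]
width: 0.332
```

```bash
python3 - <<'E'
from h import *
import pickle
s=read_state();print(s['wrist_force'],s['torque'],s['width'])
go([.4346,.2427,.0947],-45)
c=grab('wrist');save(c,'w19.png',(230,120,430,260),4);pickle.dump(c,open('w19.pkl','wb'))
E
```

```text
[ 0.1227248   1.81108662 -2.14026207] [ 0.37837533 -0.04773057 -0.03975888] 0.3322780195304763
t 14.87 lin [ 0.2  0.6 -8. ] spin 1.2307 dist 8 az 25.52 j7 -0.08
```

View pics/w19.png

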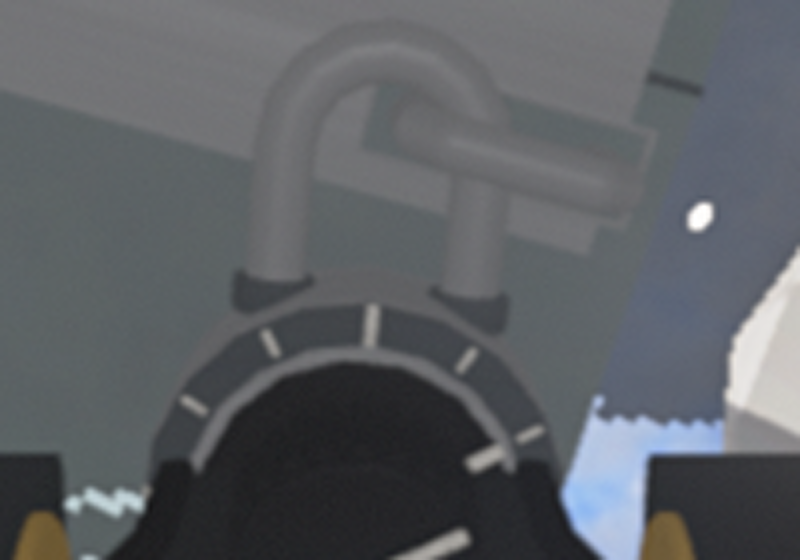

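Request:
step_arm([
  [0,-0.3,3],
  [0,-0.6,6],
  [0,-0.9,9],
  [0,-1.2,12],
  [0,-1.2,12],
], spin=[0,0,0,0,0], jaw=[1,1,1,1,1])

```text
time: 15.33
position: [0.4417, 0.223, 0.0949]
eef_rot: [[-0.0, 0.903, 0.43], [-0.001, 0.43, -0.903], [-1.0, -0.001, 0.001]]
wrist_force: [0.6, 0.4, -3.8]
width: 0.334
```

```bash
python3 - <<'E'
from h import *
import pickle
s=read_state();print(s['wrist_force'],s['torque'],s['width'])
go([.4346,.2427,.0947],-45)
c=grab('wrist');save(c,'w20.png',(230,120,430,260),4);pickle.dump(c,open('w20.pkl','wb'))
E
```

```text
[ 0.57109229  0.39865122 -3.81617438] [ 0.10199297 -0.0808327  -0.02568975] 0.3335547463194493
t 15.33 lin [  0.2   2.1 -20.9] spin 1.2301 dist 21 az 25.48 j7 -0.05
```

View pics/w20.png

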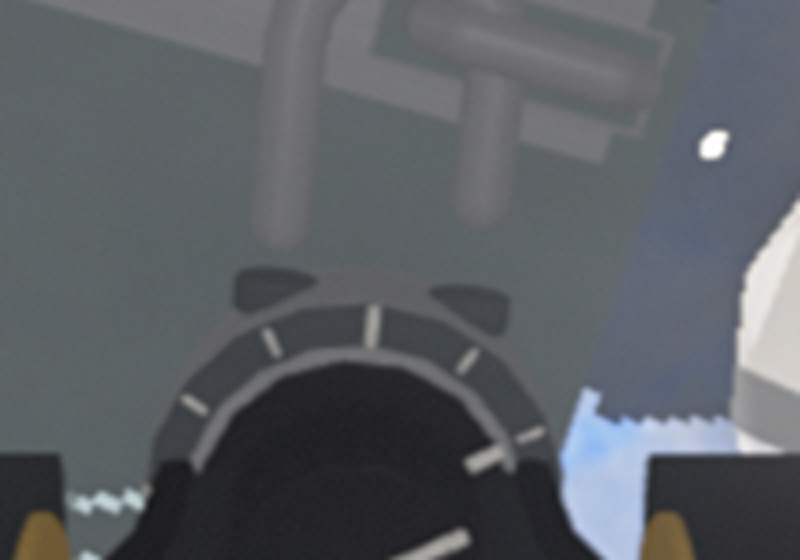

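```bash
python3 - <<'E'
from h import *
import pickle
c=pickle.load(open('w20.pkl','rb'))
f=c['frame'][100:230,250:400].astype(float);f=(f-40)*3
cv2.imwrite('pics/w20z.png',cv2.resize(np.clip(f,0,255).astype(np.uint8),None,fx=5,fy=4.5,interpolation=cv2.INTER_CUBIC)[:,:,::-1])
for u in (295,300,305,345,350,355):
    print(u,[dep(c,u,v)[2].round(3) for v in range(125,210,5)])
E
```

```text
295 [np.float64(0.061), np.float64(0.061), np.float64(0.061), np.float64(0.059), np.float64(0.073), np.float64(0.074), np.float64(0.074), np.float64(0.073), np.float64(0.074), np.float64(0.074), np.float64(0.075), np.float64(0.073), np.float64(0.06), np.float64(0.076), np.float64(0.077), np.float64(0.082), np.float64(0.085)]
300 [np.float64(0.075), np.float64(0.075), np.float64(0.074), np.float64(0.075), np.float64(0.077), np.float64(0.075), np.float64(0.077), np.float64(0.076), np.float64(0.075), np.float64(0.076), np.float64(0.074), np.float64(0.075), np.float64(0.06), np.float64(0.077), np.float64(0.078), np.float64(0.085), np.float64(0.085)]
305 [np.float64(0.077), np.float64(0.077), np.float64(0.077), np.float64(0.075), np.float64(0.076), np.float64(0.075), np.float64(0.075), np.float64(0.075), np.float64(0.074), np.float64(0.075), np.float64(0.075), np.float64(0.074), np.float64(0.06), np.float64(0.076), np.float64(0.08), np.float64(0.085), np.float64(0.084)]
345 [np.float64(0.086), np.float64(0.087), np.float64(0.085), np.float64(0.06), np.float64(0.061), np.float64(0.073), np
[... 157 characters left out ...]
64(0.076), np.float64(0.081), np.float64(0.084)]
350 [np.float64(0.086), np.float64(0.086), np.float64(0.086), np.float64(0.076), np.float64(0.075), np.float64(0.076), np.float64(0.074), np.float64(0.074), np.float64(0.076), np.float64(0.075), np.float64(0.075), np.float64(0.058), np.float64(0.058), np.float64(0.06), np.float64(0.077), np.float64(0.076), np.float64(0.083)]
355 [np.float64(0.086), np.float64(0.257), np.float64(0.086), np.float64(0.076), np.float64(0.075), np.float64(0.076), np.float64(0.076), np.float64(0.075), np.float64(0.075), np.float64(0.076), np.float64(0.06), np.float64(0.06), np.float64(0.06), np.float64(0.059), np.float64(0.075), np.float64(0.076), np.float64(0.075)]
```

View pics/w20z.png

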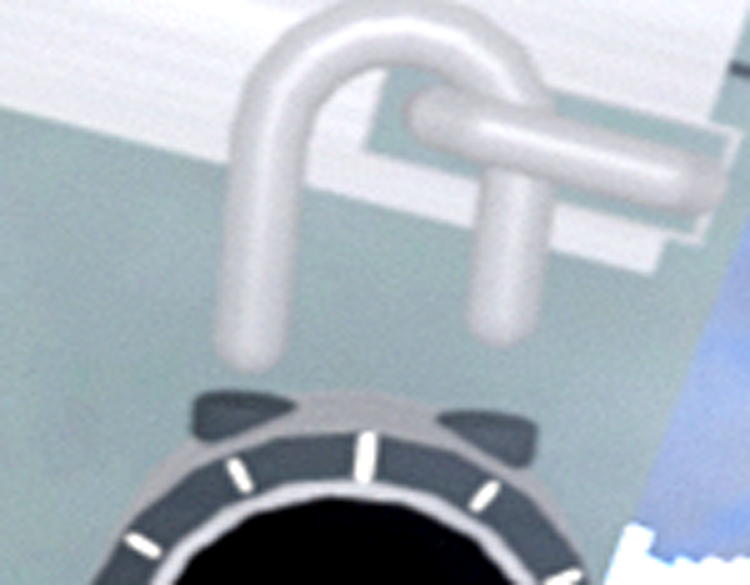

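```bash
python3 - <<'E'
from h import *
import pickle
c=pickle.load(open('w20.pkl','rb'))
P=lambda x,y,z:onz(c,250+x/5-.4,100+y/4.5-.4,z)[:2]
from dial import dial
dial(c,230,120,4,{-2:(194,405),-1:(271,343),0:(372,325),1:(467,360),2:(530,436)},((470,465),(500,452)),((390,560),(465,535)))
# lock centre
from scipy.optimize import least_squares
hr=np.array([-2,-1,0,1,2]);pts=np.array([onz(c,230+x/4-.4,120+y/4-.4,.0845)[:2] for x,y in [(194,405),(271,343),(372,325),(467,360),(530,436)]])
q=least_squares(lambda q:(pts-np.array([q[0]+.0248*np.cos(q[2]-hr*np.pi/6),q[1]+.0248*np.sin(q[2]-hr*np.pi/6)]).T).ravel(),[.44,.22,1.9]).x
ex=np.array([np.cos(q[2]),np.sin(q[2])]);ey=np.array([-ex[1],ex[0]])
for n,p,z in [('bow outer',(395,-2),.072),('bow inner',(390,68),.072),('right tip',(500,345),.072),('left end',(248,372),.072),('staple end',(408,108),.087),('staple far end',(725,190),.087)]:
    w=P(*p,z)-q[:2];print(n,(w@ex*1e3).round(1),(w@ey*1e3).round(1))
E
```

```text
centre [0.4421 0.2235] az12 110.08 r 0.0249 res 0.11
ptr(top line) 64.8 skirt line dir 59.8 skirt from centre 58.8
bow outer 74.4 1.7
bow inner 66.8 1.4
right tip 36.6 -13.4
left end 30.8 12.9
staple end 63.0 -0.3
staple far end 57.4 -31.1
```

The dial reads about 59–60° and the shackle is about 18 mm out, so the lock is open. I'll draw out the rest.

Request:
step_arm([
  [0,-0.3,3],
  [0,-0.6,6],
  [0,-0.8,8.5],
  [0,-0.8,8.5],
], spin=[0,0,0,0], jaw=[1,1,1,1])

```text
time: 15.72
position: [0.4447, 0.2154, 0.095]
eef_rot: [[-0.0, 0.903, 0.431], [-0.0, 0.431, -0.903], [-1.0, -0.0, 0.0]]
wrist_force: [0.5, 1.2, -2.5]
width: 0.334
```

Request:
step_arm([
  [0,-0.1,1.5],
  [0,-0.2,2.5],
  [0,-0.2,2.5],
], spin=[0,0,0], jaw=[1,1,1])

```text
time: 15.97
position: [0.4453, 0.2144, 0.0951]
eef_rot: [[-0.0, 0.902, 0.432], [0.001, 0.432, -0.902], [-1.0, 0.0, -0.001]]
wrist_force: [-1.8, 4.1, -4.2]
width: 0.333
```

```bash
cat > shk.py <<'E'
from h import *
from scipy.optimize import least_squares
def look(n):
    s=read_state();print(np.round(s['wrist_force'],1),np.round(s['torque'],2),s['width'],s['position'])
    c=grab('wrist');save(c,n+'.png',(230,60,430,260),3.0)
    import pickle;pickle.dump(c,open(n+'.pkl','wb'))
def meas(n,ticks,pts,k=3.0,dz=0):
    import pickle;c=pickle.load(open(n+'.pkl','rb'))
    P=lambda p,z:onz(c,230+p[0]/k-.4,60+p[1]/k-.4,z+dz)[:2]
    hr=np.array(list(ticks));T=np.array([P(ticks[h],.0845) for h in hr])
    r=least_squares(lambda q:(T-np.array([q[0]+.0248*np.cos(q[2]-hr*np.pi/6),q[1]+.0248*np.sin(q[2]-hr*np.pi/6)]).T).ravel(),[.44,.22,1.9]);q=r.x
    print('centre',q[:2].round(4),'az',np.degrees(q[2]).round(2))
    ex=np.array([np.cos(q[2]),np.sin(q[2])]);ey=np.array([-ex[1],ex[0]])
    for m,(p,z) in pts.items():
        w=P(p,z)-q[:2];print(m,(w@ex*1e3).round(1),(w@ey*1e3).round(1),P(p,z).round(4))
E
python3 -c "
from shk import *
look('w21')"
```

```text
[-1.8  4.1 -4.2] [ 0.69  0.1  -0.02] 0.3334709801543886 [0.44531019 0.21439878 0.09505357]
```

View pics/w21.png

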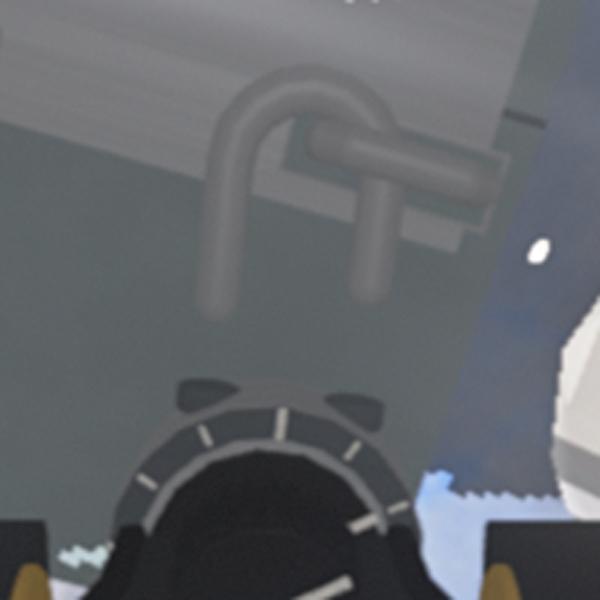

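```bash
python3 - <<'E'
from shk import *
meas('w21',{-2:(147,482),-1:(205,436),0:(281,423),1:(352,449),2:(398,508)},{'bow outer':((312,63),.072),'bow in':((305,108),.072),'tip':((370,305),.072),'left':((217,322),.072),'stap end':((305,140),.087),'stap far':((500,185),.087)})
E
```

```text
centre [0.4457 0.2152] az 109.63
bow outer 83.3 0.9 [0.4168 0.2933]
bow in 76.1 1.3 [0.4189 0.2865]
tip 44.6 -13.7 [0.4436 0.2618]
left 38.9 12.6 [0.4208 0.2476]
stap end 70.7 1.2 [0.4208 0.2813]
stap far 67.1 -29.8 [0.4513 0.2884]
```

The shackle is fully out: bow at 83 mm and tip at 44.6 mm, which is 26 mm of travel. Next I push back along +x and turn the lock parallel to the case, which brings the limb to 36 mm.

Request:
step_arm([
  [0,0,-7],
  [0,0,-14],
  [0,-0.1,-21],
  [0,-0.1,-28],
  [0,-0.2,-33],
  [0,-0.2,-33],
], spin=[0.035,0.07,0.105,0.14,0.178,0.178], jaw=[1,1,1,1,1,1])

```text
time: 16.52
position: [0.4305, 0.2435, 0.095]
eef_rot: [[-0.0, 0.964, 0.266], [-0.001, 0.266, -0.964], [-1.0, -0.001, 0.001]]
wrist_force: [-0.6, -1.0, -3.2]
width: 0.334
```

```bash
python3 -c "
from shk import *
look('w22')"
```

```text
[-0.6 -1.  -3.2] [-0.06 -0.01  0.02] 0.3344413445627364 [0.43054556 0.24350011 0.09495331]
```

View pics/w22.png

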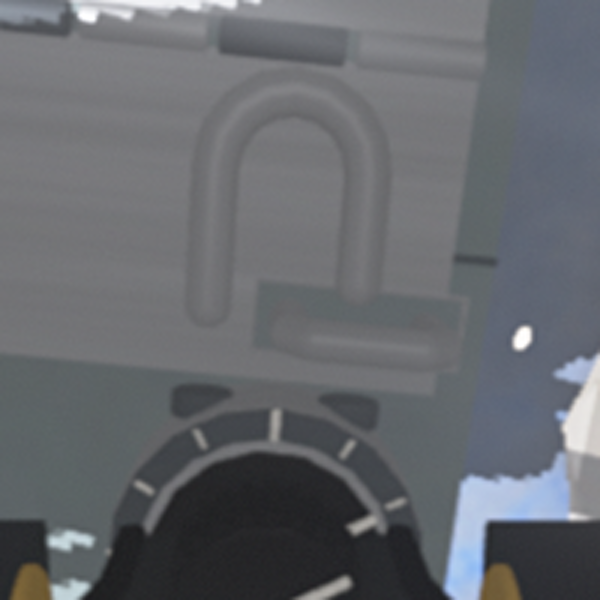

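```bash
python3 - <<'E'
from shk import *
meas('w22',{-2:(144,488),-1:(200,440),0:(275,426),1:(347,449),2:(396,504)},{'bow outer':((292,67),.072),'tip':((358,303),.072),'left':((208,327),.072),'stap end':((272,328),.087),'stap far':((460,350),.087)})
go([.43054556,.24350011,.095],None)
E
```

```text
centre [0.4312 0.244 ] az 101.68
bow outer 82.8 1.0 [0.4134 0.3248]
tip 44.6 -13.3 [0.4351 0.2903]
left 38.7 12.6 [0.411  0.2793]
stap end 41.6 1.6 [0.4211 0.2843]
stap far 40.0 -29.0 [0.4515 0.289 ]
t 16.57 lin [-0.1 -0.1 -0.6] spin 0.0000 dist 1 az 15.46 j7 -0.26
```

Request:
step_arm([
  [0,0,-2],
  [0,0,-3.6],
  [0,0,-3.6],
], spin=[0.02,0.04,0.04], jaw=[1,1,1])

```text
time: 16.82
position: [0.4301, 0.2468, 0.095]
eef_rot: [[-0.0, 0.974, 0.225], [-0.0, 0.225, -0.974], [-1.0, -0.0, 0.0]]
wrist_force: [0.1, 0.5, -2.6]
width: 0.333
```

```bash
python3 - <<'E'
from shk import *
look('w23')
import pickle
for n in ('w21','w22','w23'):
    c=pickle.load(open(n+'.pkl','rb'))
    # points by depth z>.0845 near staple
    P=np.array([dep(c,u,v) for v in range(70,200) for u in range(300,420)])
    m=(P[:,2]>.0835)&(P[:,2]<.092)&(np.hypot(P[:,0]-.437,P[:,1]-.285)<.03)
    Q=P[m];print(n,m.sum(),Q.mean(0).round(4),Q.min(0).round(4),Q.max(0).round(4))
E
```

```text
[ 0.1  0.5 -2.6] [-0.12  0.05  0.  ] 0.33315815885324607 [0.43013456 0.24681301 0.09500041]
w21 756 [0.4372 0.2854 0.0857] [0.4244 0.2807 0.0835] [0.4504 0.2902 0.0882]
w22 755 [0.4359 0.2842 0.0856] [0.4164 0.2669 0.0835] [0.4509 0.2905 0.0883]
w23 749 [0.4361 0.2845 0.0855] [0.4171 0.2706 0.0835] [0.4511 0.2906 0.0881]
```

View pics/w23.png

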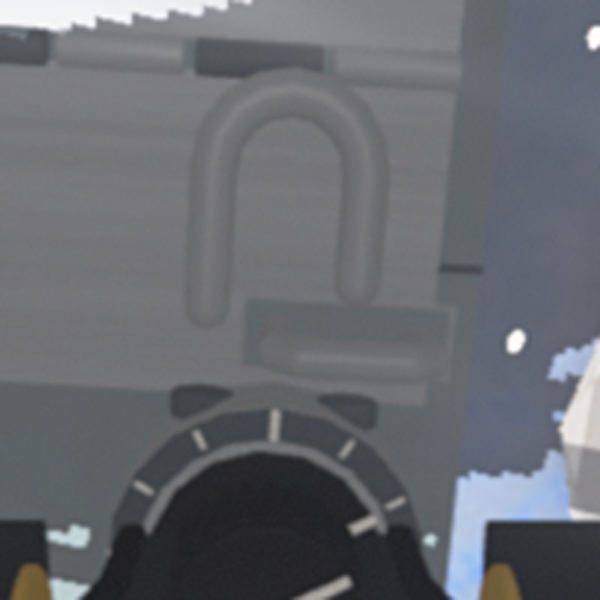

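The limb is now 36 mm from the lock's middle, between the tip and the body. I'll shift along the case's +y.

Request:
step_arm([
  [0,-6,-0.4],
  [0,-12,-0.8],
  [0,-18,-1.2],
  [0,-24,-1.5],
  [0,-31,-1.9],
  [0,-31,-1.9],
], spin=[0,0,0,0,0,0], jaw=[1,1,1,1,1,1])

```text
time: 17.37
position: [0.3973, 0.2413, 0.0949]
eef_rot: [[-0.002, 0.974, 0.227], [-0.001, 0.227, -0.974], [-1.0, -0.002, 0.0]]
wrist_force: [0.2, -0.4, -2.3]
width: 0.339
```

```bash
python3 -c "
from shk import *
look('w24')"
```

```text
[ 0.2 -0.4 -2.3] [-0.14  0.12 -0.02] 0.33877816724032894 [0.39733401 0.24128234 0.09488884]
```

View pics/w24.png

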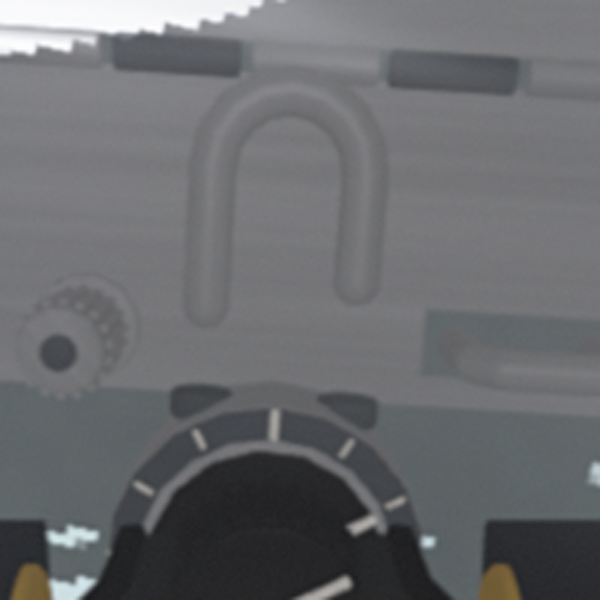

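The lock is clear of the staple and the pin. Lifting straight up.

Request:
step_arm([
  [-8,0,0],
  [-20,0,0],
  [-40,0,0],
  [-62,0,0],
  [-85,0,0],
  [-110,0,0],
  [-135,0,0],
  [-145,0,0],
], spin=[0,0,0,0,0,0,0,0], jaw=[1,1,1,1,1,1,1,1])

```text
time: 18.08
position: [0.4013, 0.2427, 0.244]
eef_rot: [[0.005, 0.974, 0.226], [0.004, 0.226, -0.974], [-1.0, 0.006, -0.003]]
wrist_force: [0.1, 0.3, -3.4]
width: 0.335
```

Request:
step_arm([
  [0,0,0],
  [0,0,0],
  [0,0,0],
  [0,0,0],
  [0,0,0],
  [0,0,0],
], spin=[0,0,0,0,0,0], jaw=[1,1,1,1,1,1])

```text
time: 18.58
position: [0.399, 0.2415, 0.239]
eef_rot: [[-0.002, 0.974, 0.226], [-0.001, 0.226, -0.974], [-1.0, -0.002, 0.001]]
wrist_force: [0.7, 0.2, -2.9]
width: 0.332
```

```bash
python3 - <<'E'
from shk import *
look('w25')
c=grab('wrist');save(c,'w25f.png')
c=grab('scene');save(c,'s25.png',(150,80,310,240),3.7)
c=grab('top');save(c,'t25.png',(190,160,340,270),5)
c=grab('scene');save(c,'s25f.png')
print(read_state()['eef_rot'])
E
```

```text
[ 0.7  0.2 -2.9] [-0.1   0.09  0.03] 0.332120823916662 [0.39903612 0.24145097 0.23902745]
[[-2.20769580e-04  9.74118932e-01  2.26035963e-01]
 [-1.38144774e-04  2.26035937e-01 -9.74118954e-01]
 [-9.99999966e-01 -2.46281519e-04  8.46675811e-05]]
```

View pics/w25f.png

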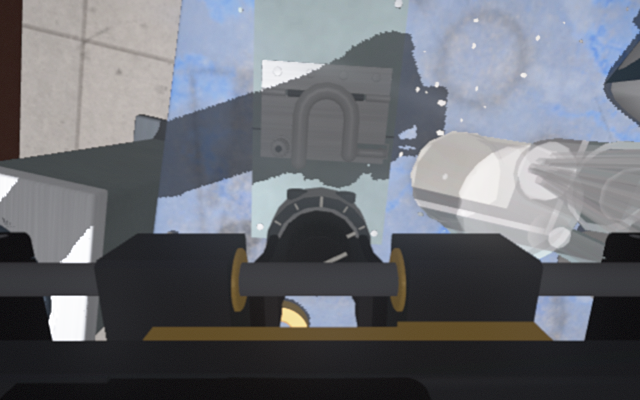

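View pics/s25.png

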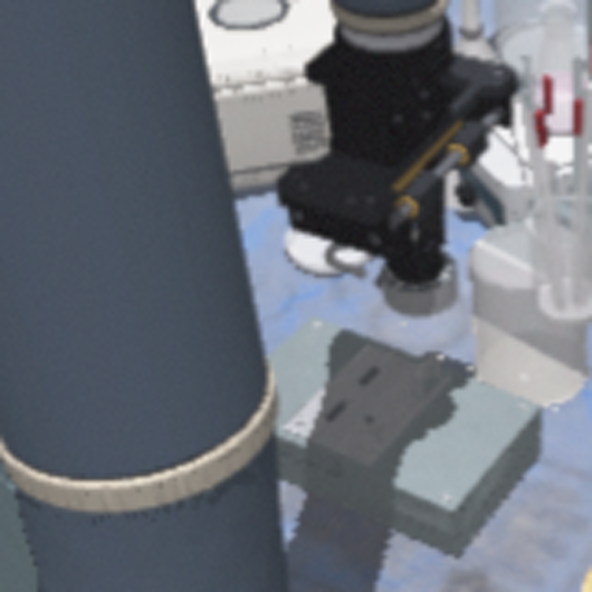

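View pics/s25f.png

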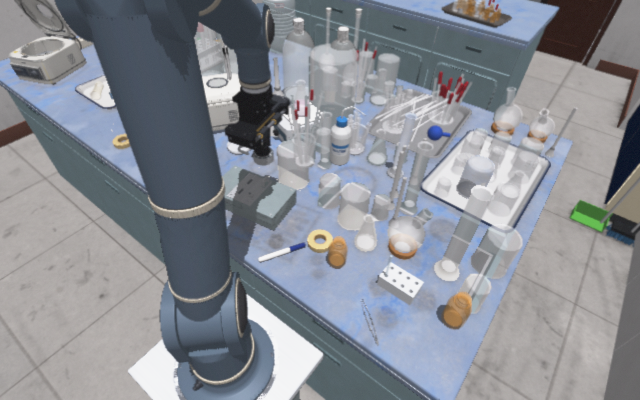

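The lock hangs level with its shackle out. Last numeric checks: pin height, lock tilt and shackle extent.

```bash
python3 - <<'E'
from shk import *
import pickle
c=pickle.load(open('w25.pkl','rb'))
v,u=np.mgrid[60:235,240:400]
P=np.array([dep(c,a,b) for a,b in zip(u.ravel(),v.ravel())])
d=np.hypot(P[:,0]-.3558,P[:,1]-.2714)
print('pin z max',np.sort(P[(d<.008)&(P[:,2]<.12)][:,2])[-12:].round(4),'case z',np.median(P[(d>.013)&(d<.025)&(P[:,2]<.1)][:,2]).round(4))
top=P[(d<.012)&(P[:,2]>.083)&(P[:,2]<.1)];print('pin top centroid',top.mean(0).round(4))
m=(P[:,2]>.2)&(P[:,2]<.222)
S=P[m&(P[:,1]>.275)];A=np.c_[S[:,:2],np.ones(len(S))];k=np.linalg.lstsq(A,S[:,2],rcond=None)[0];print('shackle plane slope deg',np.degrees(k[:2]).round(2),'z',S[:,2].mean().round(4),S[:,1].max().round(4))
F=P[(P[:,2]>.222)&(P[:,2]<.234)&(P[:,1]<.275)];A=np.c_[F[:,:2],np.ones(len(F))];k=np.linalg.lstsq(A,F[:,2],rcond=None)[0];print('face slope deg',np.degrees(k[:2]).round(2),F[:,2].mean().round(4),len(F))
s=read_state();print(s['time'],s['width'],np.abs(s['joint_vel']).max())
E
```

```text
pin z max [0.0902 0.0902 0.0902 0.0903 0.0904 0.0905 0.0905 0.0906 0.0906 0.0907
 0.0909 0.0909] case z 0.0599
pin top centroid [0.3572 0.2715 0.0873]
shackle plane slope deg [-0.05 -0.26] z 0.2184 0.3237
face slope deg [ 2.13 -9.18] 0.2287 2788
18.8333 0.3357439431482208 0.002341566409400006
```

View pics/w25.png

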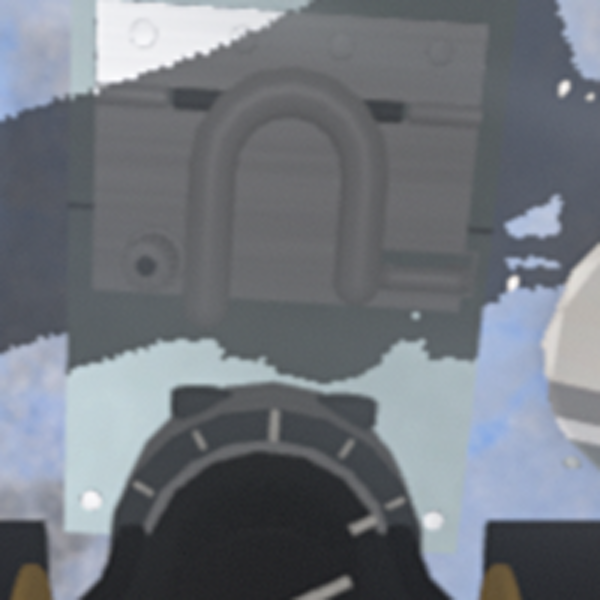

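The pin top reads about 90 mm against a nominal 88, so I'll compare with the same measurement made while it stood in the block.

```bash
python3 - <<'E'
from h import *
import pickle
def pinz(n,x,y,base,box):
    c=pickle.load(open(n,'rb'));v,u=np.mgrid[box[1]:box[3],box[0]:box[2]]
    P=np.array([dep(c,a,b) for a,b in zip(u.ravel(),v.ravel())])
    d=np.hypot(P[:,0]-x,P[:,1]-y);t=P[(d<.0065)&(P[:,2]>base+.024)&(P[:,2]<base+.04)]
    b=P[(d>.012)&(d<.022)&(abs(P[:,2]-base)<.004)]
    # collar: ring between 8 and 10 mm
    r=P[(d>.0082)&(d<.0097)&(P[:,2]<base+.012)]
    print(n,len(t),'top med-base',(np.median(t[:,2])-np.median(b[:,2])).round(4),'base',np.median(b[:,2]).round(4),'collar',np.sort(r[:,2]-np.median(b[:,2])).round(4)[::max(1,len(r)//8)])
pinz('w2.pkl',.3931,-.2461,.04,(290,160,350,230))
pinz('w9.pkl',.3560,.2714,.06,(290,170,340,230))
pinz('w10.pkl',.3560,.2714,.06,(240,70,310,140))
pinz('w24.pkl',.3560,.2714,.06,(225,120,290,200))
pinz('w25.pkl',.3560,.2714,.06,(240,110,310,180))
E
```

```text
w2.pkl 152 top med-base 0.0283 base 0.0395 collar [-0.0012  0.0018  0.0024  0.0029  0.0031  0.0033  0.0035  0.004 ]
w9.pkl 190 top med-base 0.0277 base 0.06 collar [-0.0012 -0.      0.0005  0.0013  0.0019  0.0023  0.0026  0.0031  0.0105]
w10.pkl 334 top med-base 0.0277 base 0.06 collar [-0.0008  0.0006  0.0018  0.0021  0.0024  0.0027  0.0031  0.0038  0.0092]
w24.pkl 546 top med-base 0.0277 base 0.06 collar [-0.0011  0.0006  0.0015  0.0022  0.0025  0.0028  0.0032  0.0073  0.0113]
w25.pkl 173 top med-base 0.0278 base 0.0599 collar [-0.0006  0.      0.0005  0.0016  0.0019  0.0024  0.0026  0.0033  0.0062]
```

The pin top is 27.7 mm above the case, against 28.3 mm above the block when it stood there. The collar top is about 3 mm up, so the pin is fully home. Handing in.

```bash
python3 -c "
from bench import hand_in
print(hand_in())"
```

```text
the job is handed in; nothing more can be done
None
```

The job is done and handed in at about 19 s. The pin is home in the hasp, and the opened lock is held up in the gripper, clear of the staple.

**Pin:** I took it from the block and pushed it down with about 15 N until the collar stopped on the case. Afterwards its top measured 27.7 mm above the case and its collar top about 3 mm, both as expected for fully home.

**Dial:** It started at one. I turned it clockwise to four (read at 119–121°) and back to two (read at 58–60° before the pull). While I straightened the lock body on the staple, the dial drifted to about 66°, so I brought it back before pulling.

**Lock:** The shackle drew out about 26 mm. I pushed the lock back, slipped it off the staple toward the case's +y, and lifted it straight up. It is held about 14 cm above the case, with the shackle level to within 0.3°.

**Checks that disagreed:**
- **Lock face:** a tilt fit to the lock's face read about 9°. I discounted it because that patch of points also takes in the knob, and the hand and shackle both read level.
- **Pin height:** the highest pin pixels read about 90 mm instead of 88. The median height and the same measurement taken at the block both agree with 88.

The rod is still in the block, and the last scene picture shows the bottles and tape roll where they were. I did not check the Petri dish separately.

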